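Clear, load and book in the tilting smalti bin

ROBOT

A 7-joint arm with a two-finger parallel gripper is mounted at the origin on the work surface. World frame = base frame: x ahead of the robot, y to its left, z up, the work surface at z = 0. Lengths are in m, angles in rad, forces in N, time in s.
With the tool pointing down it reaches from about 0.4 to 0.85 m from the base axis. Payload 4.5 kg.
Tool frame: the origin (TCP) lies between the finger pads; the fingertips stand 25 mm ahead of it and the grasp point (between the pads) lies 6 mm ahead of it (r.tips_ahead is the distance from the TCP to the fingertips, in m); z points along the fingers, y is the direction in which the jaws open and shut (so a half turn about z gives the same grasp; the last joint's range is limited). The gripper opens to 88 mm and grips with 3 to 60 N. Pads are 18 mm wide; open, the fingers measure 123 mm over their backs; the gripper's body (75 mm by 187 mm) begins 45 mm behind the grasp point.
Start: joints at [-1.276, 0.689, -0.195, 1.565, 0.157, 0.902, -0.215], TCP at [0.161, 0.604, 0.264] pointing down, gripper open.
Joint ranges: [-3.01, 3.01], [-0.46, 2.08], [-1.47, 1.51], [0.13, 2.56], [-1, 4.14], [0.04, 2.09], [-2.66, 2.66]. Speed limits (rad/s): [2.57, 2.57, 3.14, 3.14, 3.14, 3.14, 3.14].

INTERFACE

Orientations are given as a unit quaternion [x, y, z, w].
In Python, from plant import r, imaging gives the robot as it stands.
- The arm moves only by the tool send_rows, never from a script. Its argument "moves" is one flat list of numbers, 6 for each row, row after row: the shift along the tool's x, y, z in m, then the turn, a rotation vector about the tool's x, y, z in degrees. A call has exactly 5 rows; each row is the pose to reach, as a shift and turn from the pose measured when the call began, along the tool's axes at that moment; what a row does not reach only later rows make up. A row lasts 1/12 s, in which the tool goes at most 41.7 mm and 7.16 degrees, less where a joint would pass 70% of its speed; a pose out of reach is approached as far as the arm can. A call with a gripper value outside its range is refused whole. "claw" is the closure, from -1 (fully open) to 1 (shut), so that 0 is half open, set as the call begins (left out, the last holds). The fingers move at their own pace and stop on an object; "grip_force" is the grip in N (left out, the last holds). Time passes only in rows, so rows that repeat a pose let the fingers close, or fill a call up. It gives the time, the measured TCP pose, the force and the opening at its end, in the units of the state.
- r.get_state(): the state, without advancing time (a new reading comes with each control period).
- imaging.snapshot(name): name is "scene" or "top"; returns a dict with "image" (400x640x3 uint8, red, green, blue), "depth" (400x640 float32, m along the optical axis (not along the pixel's ray), 0 where there is no reading), "mtx" (3x3 intrinsics, pixels), "rvec" (rotation vector, rad) and "tvec" (3), from world to camera coordinates, as OpenCV has them. Camera axes: x right, y down, z forward; pixel columns grow to the right and rows downward; lengths in m; the calibration is good to about 2 mm. A picture is of the moment at which its call begins.
- r.finish_job(): hands the job in, once; it reports no verdict.
Trained networks look in a picture, given as the dict that the camera call returned (one of the last four; its "shot" number tells which), for a name from the list of things; names that differ only in an ending like _2 or _b are one class to them, and where a whole thing is asked for, a point or a joint stands for the part that bears it (a point fixed in the world has none). Each returns a list of dicts, best first, with "score" (0 to 1); they miss things now and then, are a little off and sometimes report something else, mostly with a low value. They report only what shows in the picture. A call takes as long as a camera call.
- imaging.look_for(query, picture): "box" ([centre column, centre row, width, height] as shares, 0 to 1, of the picture: columns of its width, rows of its height, round what is visible of it).
- imaging.silhouettes(query, picture): "pixels" (400x640 bool, what is visible of it) and "box" ([centre column, centre row, width, height] as shares, 0 to 1, of the picture: columns of its width, rows of its height, round what is visible of it).
- imaging.pinpoint(query, picture): "point" ([column, row] as shares, 0 to 1, of the picture: columns of its width, rows of its height: a listed point, or the origin of a listed thing).
The state is a dict: "clock": time; "q": joint angles; "qd": joint speeds; "joint_torque": joint torques, N m; "tool_pos": TCP position; "eef_rot": TCP orientation; "contact_force": force on the tool from outside, world axes, zero at the start; "moment": the same for the moment, N m; "opening": opening from 0.0 (shut) to 1.0 (fully open).
Only numpy, scipy, OpenCV 4.12 (cv2) and the standard library are available. Lean on these libraries where they do the work, as an engineer would, in place of code of your own. Each camera call takes 0.05 s, during which the arm holds its last target.

TASK

First clear every piece of marble standing in the way of the tilting bin into the wooden tray; only then pull the bin out by its bar all the way to its stop, put all the amber smalti bricks inside it, and push it fully back home under the shelf. With the bin home, book the batch in by pressing the three tally keys fully down one at a time, smallest, then middle-sized, then largest, after taking the tweezer case that lies on them away into the same tray. Marble and case must end resting inside the tray, and the nipper and the jar must be left where they are.

Things in the scene. Friction and masses are not known exactly. Their poses are not given: they have to be found in the camera images.
- bay: fixed galvanized shelf unit. Origin on the bench plane below the middle of the bin's hinge; x points from the bin's front into the unit (the bin tilts out to -x), y along the hinge, z up. Shelf board 165 to 177 mm above the bench from x = 45 to 245 mm, 350 mm wide; side plates at y = +-171 mm behind x = 50 mm; nothing overhangs the bin in front of x = 45 mm
- bin (a joint): tilt of the tin bin (rad): 0 = fully back home under the shelf, grows as its top tilts out to the bay's -x, stop at 0.85. Hinge along the bay's y at x = 0, 12 mm above the bench, at the foot of the front panel. Stays where it is left; about 3 N at the bar moves it
- bin_bar (a point): middle of the bin's pull bar: round, 12 mm thick, 110 mm long, parallel to the hinge, above the middle of the front panel's top edge on a leg at each end (29 mm free gap under it). 155 mm from the hinge axis, 167 mm above the bench when home
- bin_floor (a point): centre of the bin's inner floor; axes turn with the bin (x front to back, y along the hinge, z out of the mouth). Open-topped bin, 120 mm deep (x), 260 mm wide (y) outside, 3 mm sheet, front panel 120 mm high, other walls 80 mm; this point is 60 mm behind the front panel, 3 mm above the underside. Tilted out, floor and front panel form a V over the hinge
- tray_in (a point): centre of the inner floor of the fixed shallow wooden tray, 278 x 248 mm inside (x by y), floor 6 mm above the bench, walls 6 mm thick rising 22 mm above that floor; z up, x and y along its sides
- block_a: loose green marble cube, 64 mm (about 0.7 kg). Origin at its centre, z up. May be absent
- block_b: loose pale marble offcut standing on end, 60 x 52 x 92 mm (x, y, z; about 0.75 kg). Origin at its centre, z up. May be absent
- block_c: loose pale marble offcut, 56 x 60 x 74 mm (x, y, z; about 0.65 kg). Origin at its centre, z up. May be absent
- smalti_a: loose brick of amber smalti glass, 44 x 78 x 40 mm (x, y, z; about 0.3 kg), lying flat. Origin at its centre, z up. May be absent
- smalti_b: a second brick of amber smalti glass, same size, shape and origin as smalti_a. May be absent
- case: closed black plastic tweezer case, 150 x 45 x 35 mm (x, y, z; 0.12 kg), lying across the tops of the tally keys at the start. Origin at its centre, x along its length, z up
- panel: fixed grey tally panel on the bench, 260 x 100 x 20 mm; origin at the centre of its underside, x along the row of three keys (75 mm apart; their order along the row varies)
- key_s_top (a point): centre of the top face of the smallest round push key (diameter 22 mm) on the tally panel; z up. 42 mm above the bench when up; the key travels 6 mm straight down against a spring (about 5 N at the bottom)
- key_m_top (a point): centre of the top face of the middle-sized round push key (diameter 34 mm) on the tally panel; z up. 42 mm above the bench when up; the key travels 6 mm straight down against a spring (about 5 N at the bottom)
- key_l_top (a point): centre of the top face of the largest round push key (diameter 50 mm) on the tally panel; z up. 42 mm above the bench when up; the key travels 6 mm straight down against a spring (about 5 N at the bottom)
- key_s (a joint): press depth (m) of the smallest key: 0 = up, 0.006 = fully down
- key_m (a joint): press depth (m) of the middle-sized key: 0 = up, 0.006 = fully down
- key_l (a joint): press depth (m) of the largest key: 0 = up, 0.006 = fully down
- nipper: bystander: red-handled steel tile nipper, 170 mm long, 14 mm thick, lying on the shelf board. Origin at its pivot end underside
- jar: bystander: jar, 60 mm diameter, 70 mm high, standing on the shelf board. Origin at the centre of its underside

How it is judged:
By the outcome, as a careful person would: the job done as asked, in the order asked, and still so for the second after the job is handed in, with the robot touching nothing.
Of block_a, block_b, block_c only 2 to 3 are there at a start; the rules pass over those that are not, and their reading is None.
Of smalti_a, smalti_b only 1 to 2 are there at a start; the rules pass over those that are not, and their reading is None.
At some moment in a run one of block_a, block_b, block_c, smalti_a, smalti_b may be knocked a few centimetres aside while the robot is not near it.
Once in a run the grip may slacken for a moment while it holds something.
It also fails if it takes over 210 s, if anything falls off the work surface, if the arm or the gripper's body presses on something with over 40 N, if the wrist force passes 120 N, or if a joint passes its speed limit or range.

## Working session

There is one attempt and no reset: what is moved stays moved. The work goes in short steps, Python scripts to look and compute and a tool call to move; the robot and the scene stay as the last step left them, time stands still between calls to the robot, and variables do not carry over. Pictures are saved under pics/ and viewed, and the job is handed in when it is done.

Besides the shell and the picture viewer there is one more tool, called after ">>>" in YAML: its name, and indented under it one key for each argument. send_rows: Moves the arm, as the interface text tells. Its arguments: {"type":"object","properties":{"moves":{"type":"array"},"claw":{"type":"number"},"grip_force":{"type":"number"}},"required":["moves"]}

```bash
ls; mkdir -p pics; python3 - <<'E'
from plant import r, imaging
import cv2
print(r.get_state())
for n in ("scene","top"):
    p=imaging.snapshot(n); cv2.imwrite(f"pics/{n}0.png",p["image"][:,:,::-1]); print(n,p["mtx"],p["rvec"],p["tvec"],p["shot"])
E
```

```text
pics
{'clock': 0.0, 'q': array([-1.27621619,  0.68996774, -0.19455273,  1.56630536,  0.15731468,
        0.90248317, -0.21511068]), 'qd': array([ 0.00058877, -0.00056062,  0.00056259, -0.00163291, -0.00023474,
        0.00145148, -0.00187572]), 'joint_torque': array([ 5.05433618e-04, -5.27567124e+01, -1.26710460e+00, -1.53426611e+01,
       -5.26208687e-02,  6.67436238e-03,  1.85271410e-04]), 'tool_pos': array([0.1610278 , 0.60331756, 0.26293141]), 'eef_rot': array([ 1.29967327e-01,  9.91517883e-01, -8.82184017e-04, -5.85341330e-05]), 'contact_force': array([-0.63321485,  0.65032187,  0.83881528]), 'moment': array([-0.03055153,  0.0048203 ,  0.02209972]), 'opening': 0.9982998641398954}
scene [[397.47594708   0.         320.54864686]
 [  0.         397.47594708 207.14923248]
 [  0.           0.           1.        ]] [ 2.19797423  0.71913327 -0.33323078] [-0.48182178 -0.15783545  1.49814218] 1
top [[504.01820675   0.         316.84320818]
 [  0.         504.01820675 194.23361424]
 [  0.           0.           1.        ]] [ 2.14704176 -2.10924794  0.17360509] [-0.01251637  0.62147766  1.21510339] 2
```

View pics/scene0.png

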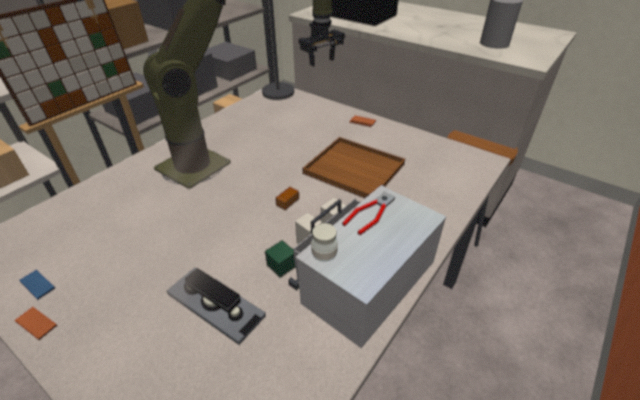

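View pics/top0.png

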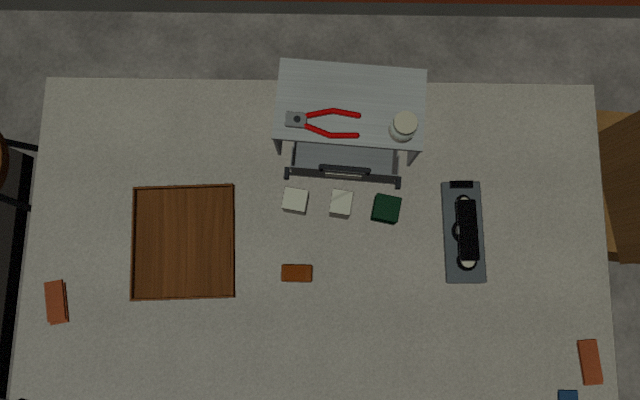

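Three marble blocks stand before the bin: pale ones at (295,200) and (341,203), green at (386,208) in the top picture. One amber brick is at (297,272), the tray at (183,242), and the panel with the case at (465,230). Next I'll measure.

```bash
cat > h.py <<'E'
from plant import r, imaging
import numpy as np, cv2
from scipy.spatial.transform import Rotation as R
def cam(p):
    M=cv2.Rodrigues(np.array(p["rvec"],float))[0]; return M,np.array(p["tvec"],float).ravel(),np.array(p["mtx"])
def cloud(p):
    M,t,K=cam(p); d=p["depth"]; v,u=np.mgrid[:400,:640]
    c=np.stack([(u-K[0,2])/K[0,0]*d,(v-K[1,2])/K[1,1]*d,d],-1)
    w=(c-t)@M; w[d<=0]=np.nan; return w
def ray(p,u,v,z):
    M,t,K=cam(p); d=M.T@np.linalg.inv(K)@np.array([u,v,1.]); o=-M.T@t
    return o+d*(z-o[2])/d[2]
def proj(p,X):
    M,t,K=cam(p); c=M@np.array(X,float)+t; c=K@c; return c[:2]/c[2]
def topface(w,m,band=0.006):
    P=w[m]; P=P[~np.isnan(P[:,0])]
    zt=np.percentile(P[:,2],90); Q=P[abs(P[:,2]-zt)<band]
    rc=cv2.minAreaRect((Q[:,:2]*1000).astype(np.float32))
    return zt,rc,len(Q)
def pose():
    s=r.get_state(); return s["tool_pos"],R.from_quat(s["eef_rot"])
def rel(pos,yaw=None,q=None):
    """shift & turn in tool axes to reach world pos with tool down and tool-y at yaw (deg, world, mod 180)"""
    p,o=pose(); sh=o.inv().apply(np.array(pos)-p)
    best=None
    for k in (0,180):
        T=np.deg2rad((yaw or 0)+k); y=np.array([np.cos(T),np.sin(T),0]); z=np.array([0,0,-1.]); x=np.cross(y,z)
        T=R.from_matrix(np.stack([x,y,z],1)) if q is None else q
        rv=np.rad2deg((o.inv()*T).as_rotvec())
        if best is None or np.linalg.norm(rv)<np.linalg.norm(best): best=rv
    print("shift mm",np.round(sh*1000,1),"turn",np.round(best,1))
    return sh,best
def st():
    s=r.get_state(); p,o=pose(); m=o.as_matrix()
    print("t%.2f"%s["clock"],"pos",np.round(p,4),"yaw_y %.1f"%np.rad2deg(np.arctan2(m[1,1],m[0,1])),"z",np.round(m[:,2],3),"F",np.round(s["contact_force"],1),"op %.3f"%s["opening"],"q",np.round(s["q"],2))
E
python3 - <<'E'
from h import *
p=imaging.snapshot("top"); w=cloud(p)
np.save("top0.npy",w)
for q in ["block_a","block_b","block_c","smalti_a","case","panel","tray_in","nipper","jar","bin"]:
    for s in imaging.silhouettes(q,p)[:3]:
        m=s["pixels"]; 
        if m.sum()<10: continue
        v,u=np.nonzero(m); z,rc,n=topface(w,m)
        print(q,"%.2f"%s["score"],"px",u.mean().round(),v.mean().round(),m.sum(),"z%.3f"%z,np.round(rc[0]),np.round(rc[1]),round(rc[2],1),n)
for q in ["bin_bar","bin_floor","key_s_top","key_m_top","key_l_top","tray_in","panel"]:
    for s in imaging.pinpoint(q,p)[:2]:
        u,v=s["point"][0]*640,s["point"][1]*400
        print(q,"%.2f"%s["score"],round(u),round(v),ray(p,u,v,0.042).round(3),ray(p,u,v,0.167).round(3), ray(p,u,v,0.0).round(3))
E
```

```text
block_a 0.94 px 340.0 204.0 642 z0.094 [598. -60.] [51. 60.] 81.2 477
block_a 0.56 px 385.0 209.0 785 z0.066 [ 590. -175.] [64. 63.] 78.8 565
block_a 0.55 px 295.0 201.0 661 z0.076 [606.  54.] [60. 56.] 80.3 471
block_b 0.94 px 340.0 204.0 642 z0.094 [598. -60.] [51. 60.] 81.2 477
block_b 0.56 px 385.0 209.0 785 z0.066 [ 590. -175.] [64. 63.] 78.8 565
block_b 0.55 px 295.0 201.0 661 z0.076 [606.  54.] [60. 56.] 80.3 471
block_c 0.94 px 340.0 204.0 642 z0.094 [598. -60.] [51. 60.] 81.2 477
block_c 0.56 px 385.0 209.0 785 z0.066 [ 590. -175.] [64. 63.] 78.8 565
block_c 0.55 px 295.0 201.0 661 z0.076 [606.  54.] [60. 56.] 80.3 471
smalti_a 0.85 px 296.0 273.0 544 z0.043 [426.  47.] [42. 75.] 1.1 450
smalti_a 0.65 px 320.0 122.0 1001 z0.192 [766. -12.] [173.  72.] 88.7 813
smalti_a 0.39 px 467.0 264.0 53 z0.045 [ 454. -378.] [12. 27.] 1.2 46
case 0.80 px 466.0 230.0 1298 z0.079 [ 536. -370.] [148.  48.] 2.7 981
panel 0.76 px 460.0 233.0 2614 z0.023 [ 539. -375.] [261. 100.] 1.5 1965
tray_in 0.88 px 182.0 242.0 12037 z0.018 [501. 340.] [291. 262.] 3.0 572
tray_in 0.63 px 296.0 273.0 548 z
[... 165 characters left out ...]
8.] 2.9 52
bin 0.82 px 344.0 162.0 3579 z0.131 [688. -66.] [260.  57.] 86.1 184
bin_bar 0.67 341 167 [ 0.694 -0.061  0.042] [ 0.666 -0.056  0.167] [ 0.704 -0.063  0.   ]
bin_bar 0.67 462 233 [ 0.532 -0.366  0.042] [ 0.52  -0.331  0.167] [ 0.536 -0.378  0.   ]
bin_floor 0.68 344 154 [ 0.73  -0.07   0.042] [ 0.698 -0.064  0.167] [ 0.741 -0.072  0.   ]
key_m_top 0.41 465 258 [ 0.469 -0.372  0.042] [ 0.463 -0.336  0.167] [ 0.471 -0.384  0.   ]
tray_in 0.70 183 242 [0.496 0.331 0.042] [0.487 0.297 0.167] [0.498 0.343 0.   ]
panel 0.72 461 233 [ 0.531 -0.365  0.042] [ 0.518 -0.33   0.167] [ 0.535 -0.376  0.   ]
panel 0.65 467 260 [ 0.465 -0.376  0.042] [ 0.459 -0.34   0.167] [ 0.467 -0.388  0.   ]
```

```bash
python3 - <<'E'
from h import *
p=imaging.snapshot("top")
cv2.imwrite("pics/z1.png",cv2.resize(p["image"][40:320,230:510,::-1],(784,784))[:600]) 
cv2.imwrite("pics/z2.png",cv2.resize(p["image"][150:300,420:500,::-1],(320,600)))
E
```

```text
(no output)
```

View pics/z1.png

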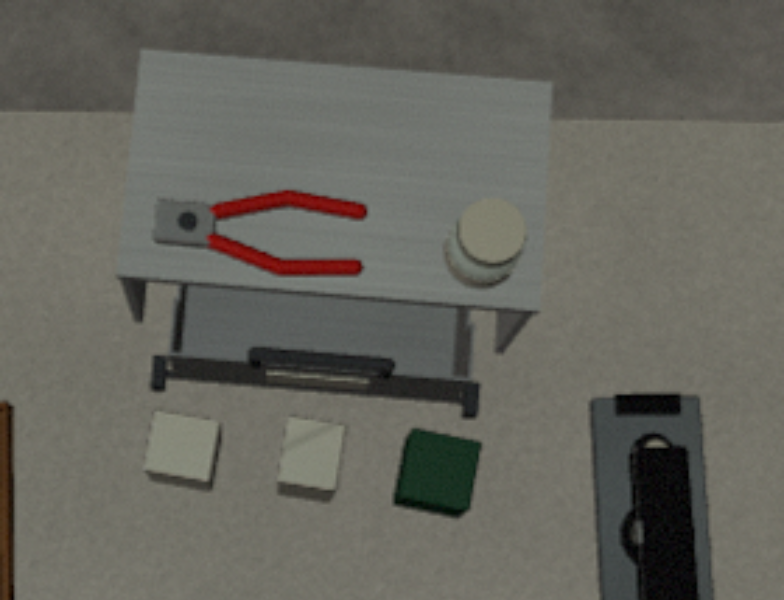

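View pics/z2.png

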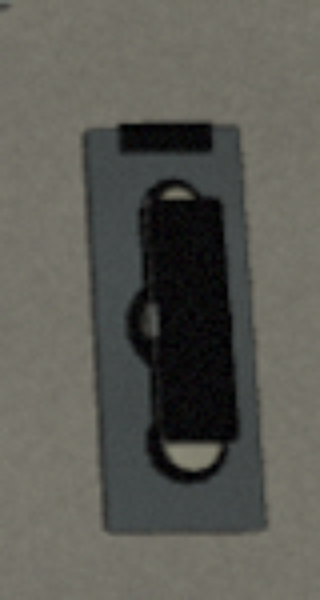

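```bash
python3 - <<'E'
from h import *
st(); rel([0.598,-0.060,0.20],81.2)
E
```

```text
t1.05 pos [0.1611 0.6039 0.2637] yaw_y 75.1 z [ 0.  0. -1.] F [-0.  -0.   0.5] op 1.002 q [-1.28  0.69 -0.19  1.57  0.16  0.9  -0.22]
shift mm [-593.3 -528.8   63.7] turn [ 0.   0.  -6.1]
```

>>> send_rows:
  moves: [-0.593, -0.529, 0.06, 0, 0, -6, -0.593, -0.529, 0.06, 0, 0, -6, -0.593, -0.529, 0.06, 0, 0, -6, -0.593, -0.529, 0.06, 0, 0, -6, -0.593, -0.529, 0.06, 0, 0, -6]
  claw: -1
  grip_force: 40

```text
clock: 1.47
tool_pos: [0.2761, 0.4287, 0.2481]
eef_rot: [0.078, 0.997, 0.0, 0.0]
contact_force: [0.9, -0.9, 0.1]
opening: 0.997
```

```bash
python3 - <<'E'
from h import *
st(); rel([0.598,-0.060,0.20],81.2)
E
```

```text
t1.47 pos [0.2761 0.4287 0.2481] yaw_y 81.1 z [ 0.  0. -1.] F [ 0.9 -0.9  0.1] op 0.997 q [-0.93  0.57 -0.25  1.93  0.21  0.67  0.11]
shift mm [-393.8 -432.9   48. ] turn [ 0.   0.  -0.1]
```

>>> send_rows:
  moves: [-0.394, -0.433, 0.04, 0, 0, 0, -0.394, -0.433, 0.04, 0, 0, 0, -0.394, -0.433, 0.04, 0, 0, 0, -0.394, -0.433, 0.04, 0, 0, 0, -0.394, -0.433, 0.04, 0, 0, 0]

```text
clock: 1.88
tool_pos: [0.3905, 0.2551, 0.234]
eef_rot: [0.078, 0.997, 0.001, 0.001]
contact_force: [0.1, 0.3, -0.1]
opening: 0.998
```

>>> send_rows:
  moves: [-0.254, -0.279, 0.03, 0, 0, 0, -0.254, -0.279, 0.03, 0, 0, 0, -0.254, -0.279, 0.03, 0, 0, 0, -0.254, -0.279, 0.03, 0, 0, 0, -0.254, -0.279, 0.03, 0, 0, 0]

```text
clock: 2.3
tool_pos: [0.505, 0.0814, 0.2175]
eef_rot: [0.078, 0.997, 0.001, 0.001]
contact_force: [0.0, 0.7, -0.1]
opening: 0.999
```

```bash
python3 - <<'E'
from h import *
st(); rel([0.598,-0.060,0.18],81.2)
E
```

```text
t2.30 pos [0.505  0.0814 0.2175] yaw_y 81.1 z [ 0.002  0.001 -1.   ] F [ 0.   0.7 -0.1] op 0.999 q [-0.06  0.62 -0.31  1.95  0.31  0.61  0.85]
shift mm [-113.7 -125.4   37.5] turn [ 0.1  0.1 -0.1]
```

>>> send_rows:
  moves: [-0.114, -0.126, 0.037, 0, 0, 0, -0.114, -0.126, 0.037, 0, 0, 0, -0.114, -0.126, 0.037, 0, 0, 0, -0.114, -0.126, 0.037, 0, 0, 0, -0.114, -0.126, 0.037, 0, 0, 0]

```text
clock: 2.72
tool_pos: [0.6005, -0.0697, 0.179]
eef_rot: [0.083, 0.997, -0.002, 0.002]
contact_force: [0.5, -0.6, -0.0]
opening: 1.0
```

```bash
python3 - <<'E'
from h import *
st(); rel([0.597,-0.060,0.066],81.2)
p=imaging.snapshot("top"); w=cloud(p)
for s in imaging.silhouettes("block_b",p)[:4]:
        m=s["pixels"]; v,u=np.nonzero(m); z,rc,n=topface(w,m)
        print("%.2f"%s["score"],"px",u.mean().round(),v.mean().round(),m.sum(),"z%.3f"%z,np.round(rc[0]),np.round(rc[1]),round(rc[2],1),n)
p=imaging.snapshot("scene"); cv2.imwrite("pics/s2.png",p["image"][100:350,150:470,::-1].repeat(2,0).repeat(2,1))
E
```

```text
t2.72 pos [ 0.6005 -0.0697  0.179 ] yaw_y 80.5 z [ 0.003 -0.004 -1.   ] F [ 0.5 -0.6 -0. ] op 1.000 q [ 0.22  0.78 -0.32  1.71  0.35  0.71  1.12]
shift mm [  5.4   9.4 112.9] turn [-0.2  0.2 -0.7]
0.72 px 294.0 201.0 578 z0.076 [605.  54.] [60. 56.] 81.3 425
```

View pics/s2.png

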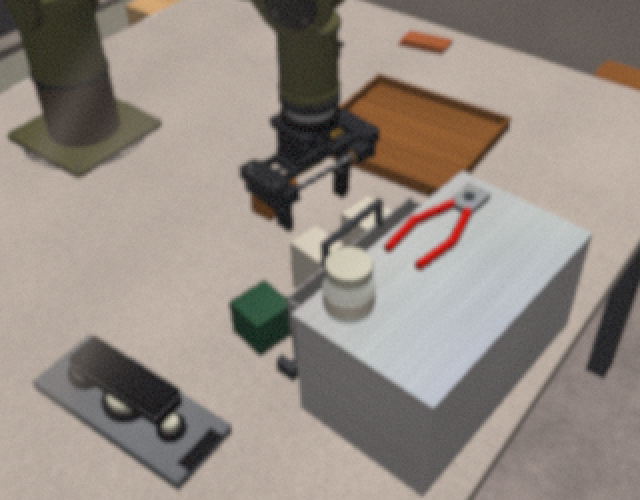

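The gripper, seen at about (320,150), hangs over block_b, with nothing disturbed. Descending now.

>>> send_rows:
  moves: [0.005, 0.009, 0.02, 0, 0, -0.7, 0.005, 0.009, 0.05, 0, 0, -0.7, 0.005, 0.009, 0.08, 0, 0, -0.7, 0.005, 0.009, 0.105, 0, 0, -0.7, 0.005, 0.009, 0.113, 0, 0, -0.7]

```text
clock: 3.28
tool_pos: [0.5918, -0.0478, 0.0646]
eef_rot: [0.07, 0.998, 0.002, -0.002]
contact_force: [-0.8, -0.1, -0.0]
opening: 1.002
```

>>> send_rows:
  moves: [0, 0, 0, 0, 0, 0, 0, 0, 0, 0, 0, 0, 0, 0, 0, 0, 0, 0, 0, 0, 0, 0, 0, 0, 0, 0, 0, 0, 0, 0]
  claw: 1
  grip_force: 45

```text
clock: 3.7
tool_pos: [0.5921, -0.0489, 0.0659]
eef_rot: [0.071, 0.997, 0.001, -0.002]
contact_force: [-0.9, -2.5, -0.9]
opening: 0.644
```

```bash
python3 - <<'E'
from h import *
st(); rel([0.597,-0.060,0.066],81.2);rel([0.52,-0.060,0.115],85);rel([0.52,0.42,0.115],88)
E
```

```text
t3.70 pos [ 0.5921 -0.0489  0.0659] yaw_y 81.9 z [-0.003  0.002 -1.   ] F [-0.9 -2.5 -0.9] op 0.644 q [ 0.14  0.94 -0.24  1.78  0.43  0.48  1.04]
shift mm [ -6.4 -10.3  -0.2] turn [ 0.1 -0.2  0.7]
shift mm [ 70.  -21.1 -48.9] turn [ 0.1 -0.2 -3.1]
shift mm [137.9 454.1 -47.9] turn [ 0.1 -0.2 -6.1]
```

>>> send_rows:
  moves: [0, 0, 0, 0, 0, 0, 0, 0, 0, 0, 0, 0, 0, 0, 0, 0, 0, 0, 0, 0, 0, 0, 0, 0, 0, 0, 0, 0, 0, 0]

```text
clock: 4.12
tool_pos: [0.5925, -0.0487, 0.0663]
eef_rot: [0.071, 0.997, 0.001, -0.001]
contact_force: [-1.2, -0.9, 2.5]
opening: 0.586
```

>>> send_rows:
  moves: [0, 0, -0.01, 0, 0, 0, 0, 0, -0.025, 0, 0, 0, 0.01, 0, -0.04, 0, 0, 0, 0.03, 0, -0.05, 0, 0, 0, 0.06, 0, -0.05, 0, 0, 0]

```text
clock: 4.53
tool_pos: [0.537, -0.0395, 0.1186]
eef_rot: [0.071, 0.997, 0.003, 0.003]
contact_force: [1.4, 0.6, -7.9]
opening: 0.583
```

```bash
python3 - <<'E'
from h import *
st(); rel([0.51,0.1,0.115],85);rel([0.51,0.42,0.115],88)
E
```

```text
t4.53 pos [ 0.537  -0.0395  0.1186] yaw_y 81.8 z [ 0.007  0.005 -1.   ] F [ 1.4  0.6 -7.9] op 0.583 q [ 0.14  0.81 -0.24  1.95  0.42  0.43  1.01]
shift mm [ 46.6 134.2   4. ] turn [ 0.3  0.4 -3.2]
shift mm [ 92.1 451.    5.5] turn [ 0.3  0.4 -6.2]
```

>>> send_rows:
  moves: [0.01, 0.03, 0, 0, 0, -1, 0.03, 0.066, 0, 0, 0, -2, 0.04, 0.104, 0, 0, 0, -3, 0.048, 0.142, 0, 0, 0, -4, 0.055, 0.18, 0, 0, 0, -4]

```text
clock: 4.95
tool_pos: [0.5071, 0.1491, 0.1194]
eef_rot: [0.035, 0.999, 0.003, 0.003]
contact_force: [2.4, 0.2, -5.7]
opening: 0.59
```

```bash
python3 - <<'E'
from h import *
st(); rel([0.53,0.35,0.118],88);rel([0.58,0.42,0.118],90)
E
```

```text
t4.95 pos [0.5071 0.1491 0.1194] yaw_y 85.9 z [ 0.006  0.006 -1.   ] F [ 2.4  0.2 -5.7] op 0.590 q [-0.25  0.79 -0.2   1.98  0.37  0.39  0.77]
shift mm [ -8.6 202.    2.7] turn [ 0.3  0.3 -2.1]
shift mm [-53.5 275.4   3.4] turn [ 0.3  0.3 -4.1]
```

>>> send_rows:
  moves: [-0.005, 0.04, 0, 0, 0, -1, -0.015, 0.08, 0, 0, 0, -2, -0.025, 0.12, 0, 0, 0, -3, -0.035, 0.16, 0, 0, 0, -4, -0.04, 0.19, 0, 0, 0, -4]

```text
clock: 5.37
tool_pos: [0.5612, 0.3417, 0.1225]
eef_rot: [-0.001, 1.0, 0.006, 0.004]
contact_force: [0.7, 1.4, 0.4]
opening: 0.299
```

>>> send_rows:
  moves: [-0.005, 0.035, 0, 0, 0, 0, -0.01, 0.06, 0, 0, 0, 0, -0.013, 0.078, 0, 0, 0, 0, -0.013, 0.083, 0, 0, 0, 0, -0.013, 0.083, 0, 0, 0, 0]

```text
clock: 5.78
tool_pos: [0.5731, 0.4272, 0.1242]
eef_rot: [-0.003, 1.0, 0.007, 0.004]
contact_force: [0.3, 0.1, -0.1]
opening: 0.004
```

```bash
python3 - <<'E'
from h import *
st(); rel([0.582,0.42,0.078],90)
E
```

```text
t5.78 pos [0.5731 0.4272 0.1242] yaw_y 90.3 z [ 0.009  0.015 -1.   ] F [ 0.3  0.1 -0.1] op 0.004 q [-0.59  0.97 -0.24  1.38  0.27  0.81  0.66]
shift mm [-8.5 -8.  46.2] turn [0.8 0.5 0.3]
```

Dropped: that was the grip slackening. I'll look.

```bash
python3 - <<'E'
from h import *
p=imaging.snapshot("top"); w=cloud(p)
for s in imaging.silhouettes("block_b",p)[:4]:
        m=s["pixels"]; v,u=np.nonzero(m); z,rc,n=topface(w,m)
        print("%.2f"%s["score"],"px",u.mean().round(),v.mean().round(),m.sum(),"z%.3f"%z,np.round(rc[0]),np.round(rc[1]),round(rc[2],1),n)
cv2.imwrite("pics/t3.png",p["image"][100:320,80:400,::-1].repeat(2,0).repeat(2,1))
p=imaging.snapshot("scene"); cv2.imwrite("pics/s3.png",p["image"][80:330,150:470,::-1].repeat(2,0).repeat(2,1))
E
```

```text
0.76 px 223.0 234.0 1184 z0.084 [511. 235.] [80. 59.] 44.9 282
0.70 px 295.0 200.0 625 z0.076 [606.  54.] [60. 56.] 80.9 469
0.57 px 385.0 209.0 743 z0.066 [ 589. -175.] [64. 63.] 78.9 575
0.48 px 461.0 232.0 2603 z0.023 [ 539. -375.] [261. 101.] 1.7 1976
```

View pics/t3.png

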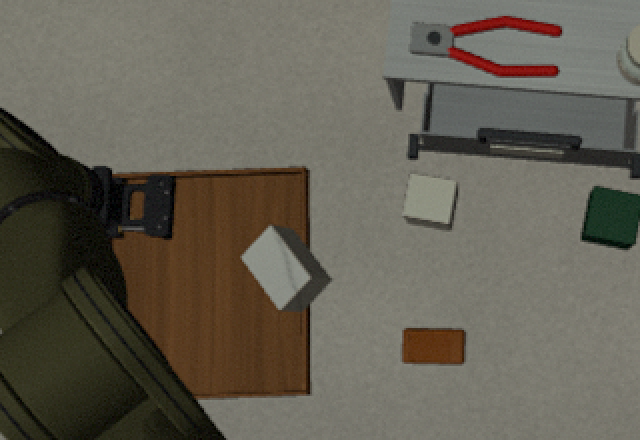

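View pics/s3.png

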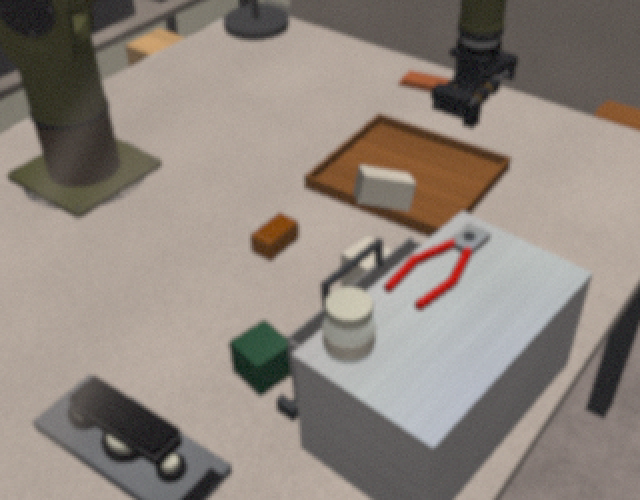

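The block tipped and leans over the tray's right wall at (285,268) of the zoom. Next: its exact pose.

```bash
python3 - <<'E'
from h import *
p=imaging.snapshot("top"); w=cloud(p)
m=imaging.silhouettes("block_b",p)[0]["pixels"]
best=[s for s in imaging.silhouettes("block_b",p) if 200<np.nonzero(s["pixels"])[1].mean()<250][0]["pixels"]
P=w[best]; P=P[~np.isnan(P[:,0])]; P=P[P[:,2]>0.03]
# ransac planes
rng=np.random.default_rng(0)
rem=P
for k in range(3):
    bi=None
    for _ in range(600):
        a=rem[rng.choice(len(rem),3,False)]; n=np.cross(a[1]-a[0],a[2]-a[0]); 
        if np.linalg.norm(n)<1e-6: continue
        n/=np.linalg.norm(n); i=abs((rem-a[0])@n)<0.003
        if bi is None or i.sum()>bi.sum(): bi=i; bn=n
    Q=rem[bi]; c=Q.mean(0); n=np.linalg.svd(Q-c)[2][2]; n*=np.sign(n[2])
    T=np.linalg.svd(Q-c)[2][:2]; ab=((Q-c)@T.T*1000).astype(np.float32); rc=cv2.minAreaRect(ab)
    bx=cv2.boxPoints(rc)/1000@T+c
    print(len(Q),"c",c.round(4),"n",n.round(3),"size",np.round(rc[1])); print(bx.round(3))
    rem=rem[~bi]
    if len(rem)<40: break
E
```

```text
668 c [0.5169 0.2399 0.0738] n [-0.005  0.385  0.923] size [61. 95.]
[[0.532 0.291 0.053]
 [0.462 0.232 0.077]
 [0.502 0.191 0.094]
 [0.572 0.249 0.07 ]]
234 c [0.5349 0.2105 0.0605] n [ 0.674 -0.675  0.3  ] size [53. 95.]
[[0.573 0.233 0.025]
 [0.503 0.173 0.048]
 [0.501 0.193 0.096]
 [0.572 0.253 0.074]]
178 c [0.483  0.205  0.0624] n [-0.739 -0.622  0.258] size [55. 55.]
[[0.501 0.177 0.047]
 [0.501 0.198 0.097]
 [0.464 0.235 0.081]
 [0.464 0.214 0.031]]
```

```bash
cat >> h.py <<'E'
def frame(y,z):
    z=np.array(z,float);z/=np.linalg.norm(z);y=np.array(y,float);y-=z*(y@z);y/=np.linalg.norm(y)
    return R.from_matrix(np.stack([np.cross(y,z),y,z],1))
E
python3 - <<'E'
from h import *
n=np.array([-.005,.385,.923]);u=np.array([.67,-.69,.285])
q=frame(-u,-n);c=np.array([.517,.240,.072])
st()
rel(c-0.010*n+0.11*n,q=q)
E
```

```text
t6.08 pos [0.5746 0.4228 0.1237] yaw_y 90.0 z [ 0.009  0.01  -1.   ] F [-0.   0.1 -0.4] op 0.005 q [-0.58  0.97 -0.24  1.38  0.27  0.81  0.66]
shift mm [  57.8 -143.8  -42.6] turn [ 22.1   8.7 -41.4]
```

>>> send_rows:
  moves: [0.01, -0.025, -0.02, 3, 1.3, -6, 0.02, -0.05, -0.035, 6, 2.5, -12, 0.03, -0.08, -0.042, 9, 4, -18, 0.045, -0.11, -0.042, 12, 5, -24, 0.058, -0.144, -0.042, 16, 6.3, -30]
  claw: -1

```text
clock: 6.5
tool_pos: [0.5167, 0.2765, 0.1649]
eef_rot: [-0.258, 0.956, -0.134, -0.048]
contact_force: [0.0, -0.4, -0.8]
opening: 0.358
```

```bash
python3 - <<'E'
from h import *
n=np.array([-.005,.385,.923]);u=np.array([.67,-.69,.285])
q=frame(-u,-n);c=np.array([.517,.240,.072])
st()
rel(c-0.010*n+0.11*n,q=q)
E
```

```text
t6.50 pos [0.5167 0.2765 0.1649] yaw_y 121.3 z [-0.023 -0.28  -0.96 ] F [ 0.  -0.4 -0.8] op 0.358 q [-0.53  0.85 -0.27  1.62  0.49  0.97  1.03]
shift mm [-0.9  1.9  0. ] turn [  6.1   2.5 -11.4]
```

>>> send_rows:
  moves: [0, 0.002, 0, 3, 1.2, -5.7, 0, 0.002, 0, 6, 2.5, -11.4, 0, 0.002, 0, 6, 2.5, -11.4, 0, 0.002, 0, 6, 2.5, -11.4, 0, 0.002, 0, 6, 2.5, -11.4]

```text
clock: 6.92
tool_pos: [0.5161, 0.2775, 0.1646]
eef_rot: [-0.349, 0.916, -0.183, -0.068]
contact_force: [0.9, -0.5, 0.5]
opening: 0.738
```

```bash
python3 - <<'E'
from h import *
n=np.array([-.005,.385,.923]);u=np.array([.67,-.69,.285])
q=frame(-u,-n);c=np.array([.517,.240,.072])
st()
rel(c-0.010*n,q=q)
p=imaging.snapshot("scene"); cv2.imwrite("pics/s4.png",p["image"][80:280,250:450,::-1].repeat(3,0).repeat(3,1))
p=imaging.snapshot("top"); cv2.imwrite("pics/t4.png",p["image"][150:320,100:320,::-1].repeat(3,0).repeat(3,1))
E
```

```text
t6.92 pos [0.5161 0.2775 0.1646] yaw_y 134.0 z [ 0.004 -0.383 -0.924] F [ 0.9 -0.5  0.5] op 0.738 q [-0.58  0.88 -0.27  1.59  0.56  1.07  1.15]
shift mm [ -0.9   0.2 109.9] turn [ 0.1  0.  -0.2]
```

View pics/s4.png

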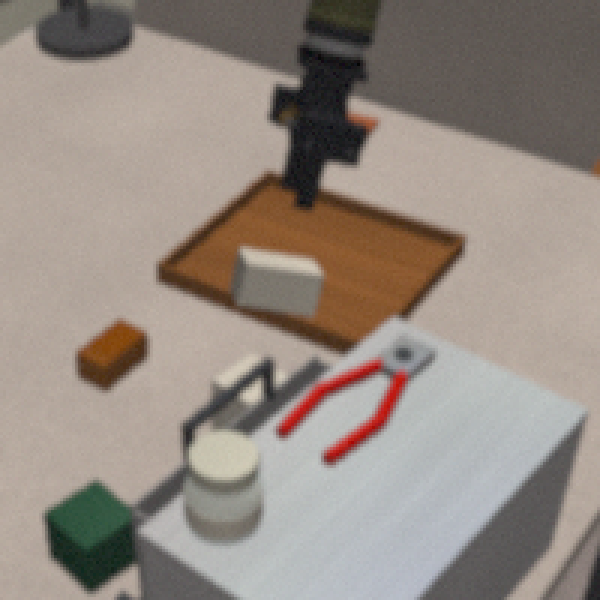

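View pics/t4.png

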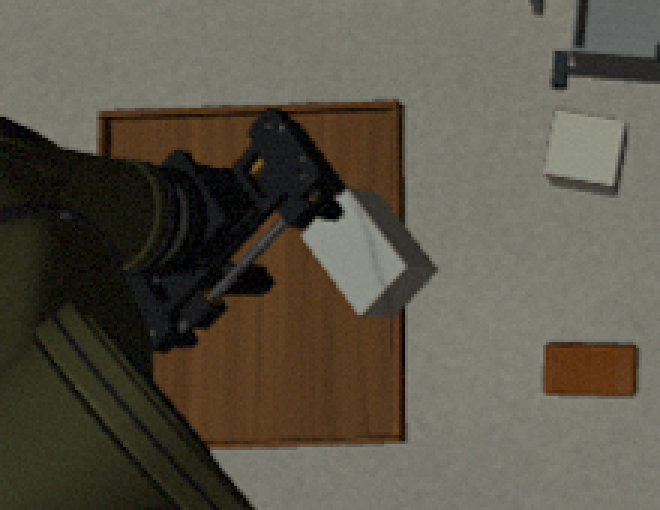

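>>> send_rows:
  moves: [0, 0, 0.01, 0, 0, 0, 0, 0, 0.02, 0, 0, 0, 0, 0, 0.03, 0, 0, 0, 0, 0, 0.04, 0, 0, 0, 0, 0, 0.045, 0, 0, 0]

```text
clock: 7.43
tool_pos: [0.5159, 0.2583, 0.1213]
eef_rot: [-0.349, 0.916, -0.184, -0.069]
contact_force: [0.2, -0.7, 1.1]
opening: 0.997
```

```bash
python3 - <<'E'
from h import *
n=np.array([-.005,.385,.923]);u=np.array([.67,-.69,.285])
q=frame(-u,-n);c=np.array([.517,.240,.072])
st()
rel(c-0.010*n,q=q)
E
```

```text
t7.43 pos [0.5159 0.2583 0.1213] yaw_y 134.0 z [ 0.002 -0.385 -0.923] F [ 0.2 -0.7  1.1] op 0.997 q [-0.56  0.93 -0.25  1.64  0.6   0.97  1.11]
shift mm [-2.2  0.9 62.6] turn [ 0.1 -0.2 -0.2]
```

>>> send_rows:
  moves: [-0.001, 0.001, 0.012, 0, 0, 0, -0.002, 0.001, 0.027, 0, 0, 0, -0.002, 0.001, 0.042, 0, 0, 0, -0.002, 0.001, 0.056, 0, 0, 0, -0.002, 0.001, 0.062, 0, 0, 0]

```text
clock: 7.85
tool_pos: [0.516, 0.2345, 0.0611]
eef_rot: [-0.349, 0.916, -0.185, -0.071]
contact_force: [0.2, 0.3, 0.3]
opening: 0.999
```

>>> send_rows:
  moves: [0, 0, 0, 0, 0, 0, 0, 0, 0, 0, 0, 0, 0, 0, 0, 0, 0, 0, 0, 0, 0, 0, 0, 0, 0, 0, 0, 0, 0, 0]
  claw: 1
  grip_force: 45

```text
clock: 8.27
tool_pos: [0.5164, 0.2352, 0.0617]
eef_rot: [-0.349, 0.916, -0.184, -0.07]
contact_force: [-0.0, -0.8, 0.7]
opening: 0.675
```

>>> send_rows:
  moves: [0, 0, 0, 0, 0, 0, 0, 0, 0, 0, 0, 0, 0, 0, 0, 0, 0, 0, 0, 0, 0, 0, 0, 0, 0, 0, 0, 0, 0, 0]

```text
clock: 8.68
tool_pos: [0.5164, 0.2354, 0.0617]
eef_rot: [-0.349, 0.916, -0.184, -0.07]
contact_force: [0.2, 0.3, -1.9]
opening: 0.678
```

```bash
python3 - <<'E'
from h import *
st()
E
```

```text
t8.68 pos [0.5164 0.2354 0.0617] yaw_y 134.0 z [ 0.    -0.386 -0.922] F [ 0.2  0.3 -1.9] op 0.678 q [-0.55  1.01 -0.22  1.69  0.67  0.85  1.06]
```

```bash
python3 - <<'E'
from h import *
rel([0.516,0.245,0.125],134); rel([0.53,0.36,0.125],112); rel([0.57,0.425,0.10],91)
E
```

```text
shift mm [ 10.6 -11.4 -62.1] turn [-16.7 -15.4  -2.3]
shift mm [ -70.4   58.5 -106.5] turn [-19.4 -12.   19.4]
shift mm [-146.6   83.9 -108.5] turn [-21.6  -8.4  40.2]
```

>>> send_rows:
  moves: [0.002, -0.002, -0.012, 0, 0, 0, 0.005, -0.005, -0.03, 0, 0, 0, 0.008, -0.008, -0.045, -3, -2.5, 0, 0.01, -0.01, -0.062, -7, -6, 0, 0.01, -0.011, -0.065, -11, -10, -1]

```text
clock: 9.1
tool_pos: [0.5167, 0.2503, 0.1304]
eef_rot: [-0.365, 0.929, -0.061, -0.021]
contact_force: [0.7, -0.6, -8.2]
opening: 0.676
```

```bash
python3 - <<'E'
from h import *
st();rel([0.53,0.36,0.125],112); rel([0.57,0.425,0.10],91)
E
```

```text
t9.10 pos [0.5167 0.2503 0.1304] yaw_y 133.1 z [ 0.005 -0.129 -0.992] F [ 0.7 -0.6 -8.2] op 0.676 q [-0.38  0.85 -0.36  1.77  0.59  0.72  1.2 ]
shift mm [-84.3  71.1  -8.8] turn [-6.5 -3.8 20.9]
shift mm [-159.6   93.5    7.8] turn [-7.1 -2.6 41.8]
```

>>> send_rows:
  moves: [-0.017, 0.014, 0, -1.3, -1, 5, -0.034, 0.028, -0.003, -2.6, -2, 10, -0.051, 0.042, -0.005, -4, -2.5, 15, -0.068, 0.056, -0.007, -5.2, -3, 20, -0.095, 0.074, -0.007, -6.5, -3.5, 25]

```text
clock: 9.52
tool_pos: [0.5351, 0.3664, 0.1222]
eef_rot: [-0.153, 0.988, -0.003, -0.002]
contact_force: [-0.0, -1.4, -6.9]
opening: 0.671
```

```bash
python3 - <<'E'
from h import *
st(); rel([0.57,0.422,0.11],91)
E
```

```text
t9.52 pos [0.5351 0.3664 0.1222] yaw_y 107.6 z [-0.003 -0.006 -1.   ] F [-0.  -1.4 -6.9] op 0.671 q [-0.5   0.91 -0.32  1.59  0.39  0.72  0.87]
shift mm [-50.1  42.5  11.7] turn [-0.3 -0.2 16.6]
```

>>> send_rows:
  moves: [-0.012, 0.01, 0.003, 0, 0, 5, -0.026, 0.022, 0.006, 0, 0, 10, -0.04, 0.034, 0.01, 0, 0, 16.6, -0.05, 0.0425, 0.012, 0, 0, 16.6, -0.05, 0.0425, 0.012, 0, 0, 16.6]

```text
clock: 9.93
tool_pos: [0.5692, 0.4247, 0.1089]
eef_rot: [-0.009, 1.0, -0.003, -0.002]
contact_force: [-0.2, 0.9, -7.9]
opening: 0.678
```

```bash
python3 - <<'E'
from h import *
st(); rel([0.57,0.422,0.051],91)
E
```

```text
t9.93 pos [0.5692 0.4247 0.1089] yaw_y 91.1 z [-0.004 -0.005 -1.   ] F [-0.2  0.9 -7.9] op 0.678 q [-0.59  0.99 -0.25  1.38  0.29  0.81  0.66]
shift mm [-1.  -2.4 57.9] turn [-0.3 -0.2  0.1]
```

>>> send_rows:
  moves: [0, -0.002, 0.012, 0, 0, 0, 0, -0.002, 0.026, 0, 0, 0, 0, -0.002, 0.04, 0, 0, 0, 0, -0.002, 0.051, 0, 0, 0, 0, -0.002, 0.056, 0, 0, 0]

```text
clock: 10.35
tool_pos: [0.5674, 0.4201, 0.0495]
eef_rot: [-0.009, 1.0, -0.005, -0.004]
contact_force: [-0.4, -0.2, -8.6]
opening: 0.676
```

>>> send_rows:
  moves: [0, 0, 0.002, 0, 0, 0, 0, 0, 0.003, 0, 0, 0, 0, 0, 0.003, 0, 0, 0, 0, 0, 0.003, 0, 0, 0, 0, 0, 0.003, 0, 0, 0]

```text
clock: 10.77
tool_pos: [0.5676, 0.4203, 0.0471]
eef_rot: [-0.009, 1.0, -0.004, -0.004]
contact_force: [-0.3, 0.4, -7.1]
opening: 0.68
```

>>> send_rows:
  moves: [0, 0, 0.001, 0, 0, 0, 0, 0, 0.002, 0, 0, 0, 0, 0, 0.003, 0, 0, 0, 0, 0, 0.004, 0, 0, 0, 0, 0, 0.004, 0, 0, 0]

```text
clock: 11.18
tool_pos: [0.5681, 0.4206, 0.0453]
eef_rot: [-0.009, 1.0, -0.004, -0.003]
contact_force: [-3.0, -2.6, 7.1]
opening: 0.677
```

>>> send_rows:
  moves: [0, 0, 0, 0, 0, 0, 0, 0, 0, 0, 0, 0, 0, 0, 0, 0, 0, 0, 0, 0, 0, 0, 0, 0, 0, 0, 0, 0, 0, 0]
  claw: -1

```text
clock: 11.6
tool_pos: [0.5701, 0.4099, 0.0462]
eef_rot: [-0.007, 1.0, -0.013, -0.004]
contact_force: [-4.3, -19.9, 14.7]
opening: 0.997
```

>>> send_rows:
  moves: [0, 0, -0.01, 0, 0, 0, 0, 0, -0.03, 0, 0, 0, 0, 0, -0.06, 0, 0, 0, 0, 0, -0.09, 0, 0, 0, 0, 0, -0.12, 0, 0, 0]

```text
clock: 12.02
tool_pos: [0.5716, 0.4139, 0.1685]
eef_rot: [-0.008, 1.0, -0.012, -0.003]
contact_force: [0.5, -0.3, -0.7]
opening: 0.998
```

```bash
python3 - <<'E'
from h import *
st(); rel([0.605,0.054,0.18],80.9)
E
```

```text
t12.02 pos [0.5716 0.4139 0.1685] yaw_y 90.9 z [-0.005 -0.024 -1.   ] F [ 0.5 -0.3 -0.7] op 0.998 q [-0.58  0.92 -0.26  1.35  0.27  0.93  0.68]
shift mm [ -28.  -360.5   -3. ] turn [-1.4 -0.2 10. ]
```

>>> send_rows:
  moves: [0, -0.04, -0.01, -0.5, 0, 3, -0.005, -0.08, -0.01, -1, 0, 6, -0.01, -0.12, -0.01, -1.4, 0, 10, -0.015, -0.16, -0.005, -1.4, 0, 10, -0.02, -0.2, -0.005, -1.4, 0, 10]

```text
clock: 12.43
tool_pos: [0.5954, 0.2129, 0.1791]
eef_rot: [0.08, 0.997, 0.0, -0.0]
contact_force: [0.0, -0.3, 0.9]
opening: 1.003
```

```bash
python3 - <<'E'
from h import *
st(); rel([0.605,0.054,0.15],80.9)
p=imaging.snapshot("top"); w=cloud(p)
for s in imaging.silhouettes("block_b",p)[:4]:
        m=s["pixels"]; v,u=np.nonzero(m); z,rc,n=topface(w,m)
        print("%.2f"%s["score"],"px",u.mean().round(),v.mean().round(),m.sum(),"z%.3f"%z,np.round(rc[0]),np.round(rc[1]),round(rc[2],1),n)
cv2.imwrite("pics/t5.png",p["image"][100:320,80:400,::-1].repeat(2,0).repeat(2,1))
E
```

```text
t12.43 pos [0.5954 0.2129 0.1791] yaw_y 80.9 z [-0.001  0.001 -1.   ] F [ 0.  -0.3  0.9] op 1.003 q [-0.28  0.81 -0.25  1.62  0.26  0.75  0.77]
shift mm [ -34.7 -155.4   28.9] turn [ 0. -0. -0.]
0.96 px 151.0 213.0 1119 z0.060 [569. 419.] [92. 61.] 1.2 791
0.75 px 386.0 209.0 768 z0.066 [ 590. -175.] [64. 64.] 78.9 577
0.72 px 295.0 201.0 674 z0.076 [606.  54.] [59. 56.] 80.9 472
```

View pics/t5.png

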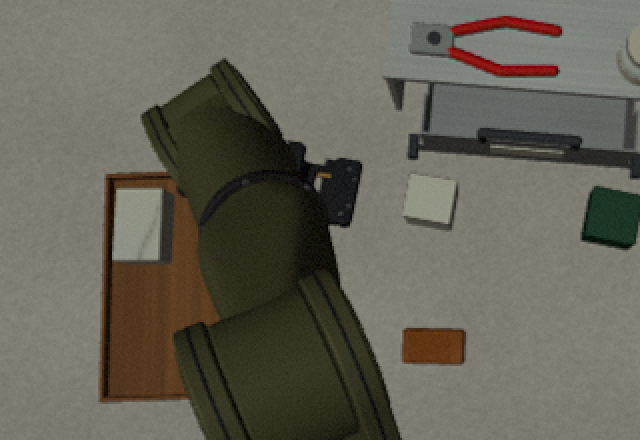

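block_b now lies flat in the tray's far-left corner, at (140,225) of the zoom. Next is block_c.

>>> send_rows:
  moves: [-0.008, -0.035, 0.003, 0, 0, 0, -0.017, -0.075, 0.006, 0, 0, 0, -0.026, -0.115, 0.01, 0, 0, 0, -0.033, -0.145, 0.02, 0, 0, 0, -0.035, -0.155, 0.029, 0, 0, 0]

```text
clock: 12.95
tool_pos: [0.6076, 0.0363, 0.1517]
eef_rot: [0.09, 0.996, -0.006, 0.002]
contact_force: [0.0, -1.0, -0.4]
opening: 0.999
```

>>> send_rows:
  moves: [0, 0, 0, 0, 0, 0, 0, 0, 0, 0, 0, 0, 0, 0, 0, 0, 0, 0, 0, 0, 0, 0, 0, 0, 0, 0, 0, 0, 0, 0]

```text
clock: 13.37
tool_pos: [0.6079, 0.0391, 0.1524]
eef_rot: [0.089, 0.996, -0.005, 0.003]
contact_force: [-1.0, -0.5, -0.9]
opening: 0.999
```

```bash
python3 - <<'E'
from h import *
st(); rel([0.605,0.054,0.058],80.9)
E
```

```text
t13.37 pos [0.6079 0.0391 0.1524] yaw_y 79.8 z [ 0.004 -0.011 -1.   ] F [-1.  -0.5 -0.9] op 0.999 q [-0.01  0.82 -0.25  1.71  0.32  0.65  0.96]
shift mm [ 6.1 15.1 94.2] turn [-0.6  0.4 -1.1]
```

>>> send_rows:
  moves: [0.006, 0.015, 0.01, -0.6, 0.4, -1, 0.006, 0.015, 0.025, -0.6, 0.4, -1, 0.006, 0.015, 0.05, -0.6, 0.4, -1, 0.006, 0.015, 0.075, -0.6, 0.4, -1, 0.006, 0.015, 0.094, -0.6, 0.4, -1]

```text
clock: 13.78
tool_pos: [0.604, 0.0567, 0.0561]
eef_rot: [0.078, 0.997, 0.001, -0.001]
contact_force: [-0.3, -0.3, -0.3]
opening: 1.0
```

>>> send_rows:
  moves: [0, 0, 0, 0, 0, 0, 0, 0, 0, 0, 0, 0, 0, 0, 0, 0, 0, 0, 0, 0, 0, 0, 0, 0, 0, 0, 0, 0, 0, 0]
  claw: 1
  grip_force: 45

```text
clock: 14.2
tool_pos: [0.6044, 0.0563, 0.0572]
eef_rot: [0.078, 0.997, 0.001, -0.001]
contact_force: [-1.1, -1.2, 0.7]
opening: 0.674
```

>>> send_rows:
  moves: [0, 0, 0, 0, 0, 0, 0, 0, 0, 0, 0, 0, 0, 0, 0, 0, 0, 0, 0, 0, 0, 0, 0, 0, 0, 0, 0, 0, 0, 0]

```text
clock: 14.62
tool_pos: [0.6043, 0.0564, 0.0572]
eef_rot: [0.078, 0.997, 0.001, -0.001]
contact_force: [-1.2, -0.7, -3.4]
opening: 0.676
```

```bash
python3 - <<'E'
from h import *
st(); rel([0.585,0.2,0.115],86); rel([0.582,0.30,0.11],92)
E
```

```text
t14.62 pos [0.6043 0.0564 0.0572] yaw_y 81.0 z [-0.002  0.002 -1.   ] F [-1.2 -0.7 -3.4] op 0.676 q [-0.06  0.96 -0.2   1.74  0.36  0.47  0.92]
shift mm [ 41.6 138.9 -57.5] turn [ 0.1 -0.1 -5. ]
shift mm [ 60.1 237.2 -52.3] turn [  0.1  -0.1 -11. ]
```

>>> send_rows:
  moves: [0, 0, -0.015, 0, 0, 0, 0.005, 0.005, -0.04, 0, 0, 0, 0.015, 0.035, -0.055, 0, 0, -2, 0.025, 0.075, -0.057, 0, 0, -4, 0.037, 0.115, -0.057, 0, 0, -6]

```text
clock: 15.03
tool_pos: [0.5872, 0.1756, 0.1159]
eef_rot: [0.027, 1.0, 0.001, 0.001]
contact_force: [1.7, 0.2, -6.3]
opening: 0.679
```

```bash
python3 - <<'E'
from h import *
st(); rel([0.580,0.30,0.11],92)
E
```

```text
t15.03 pos [0.5872 0.1756 0.1159] yaw_y 86.9 z [ 0.002  0.002 -1.   ] F [ 1.7  0.2 -6.3] op 0.679 q [-0.23  0.87 -0.24  1.72  0.33  0.59  0.85]
shift mm [ 14.  123.8   6.1] turn [ 0.1  0.1 -5.1]
```

>>> send_rows:
  moves: [0.003, 0.03, 0.001, 0, 0, -2, 0.007, 0.062, 0.003, 0, 0, -4, 0.011, 0.092, 0.005, 0, 0, -5, 0.014, 0.115, 0.006, 0, 0, -5, 0.014, 0.123, 0.006, 0, 0, -5]

```text
clock: 15.45
tool_pos: [0.5775, 0.306, 0.1099]
eef_rot: [-0.02, 1.0, 0.004, 0.0]
contact_force: [-0.4, 1.4, -5.6]
opening: 0.677
```

>>> send_rows:
  moves: [0, 0, 0, 0, 0, 0, 0, 0, 0.01, 0, 0, 0, 0, 0, 0.02, 0, 0, 0, 0, 0, 0.03, 0, 0, 0, 0, 0, 0.04, 0, 0, 0]

```text
clock: 15.87
tool_pos: [0.5776, 0.3036, 0.0681]
eef_rot: [-0.018, 1.0, 0.003, -0.0]
contact_force: [0.8, 0.4, -5.1]
opening: 0.681
```

```bash
python3 - <<'E'
from h import *
st(); rel([0.580,0.30,0.063],92)
E
```

```text
t15.87 pos [0.5776 0.3036 0.0681] yaw_y 92.1 z [-0.001  0.005 -1.   ] F [ 0.8  0.4 -5.1] op 0.681 q [-0.43  0.98 -0.23  1.6   0.34  0.6   0.77]
shift mm [-2.3 -3.8  5.1] turn [ 0.3 -0.   0.1]
```

>>> send_rows:
  moves: [0, -0.001, 0.002, 0, 0, 0, 0, -0.002, 0.004, 0, 0, 0, 0, -0.002, 0.006, 0, 0, 0, 0, -0.002, 0.007, 0, 0, 0, 0, -0.002, 0.007, 0, 0, 0]

```text
clock: 16.28
tool_pos: [0.5768, 0.3006, 0.0631]
eef_rot: [-0.018, 1.0, 0.002, -0.001]
contact_force: [-6.2, -3.7, 9.8]
opening: 0.67
```

>>> send_rows:
  moves: [0, 0, 0, 0, 0, 0, 0, 0, 0, 0, 0, 0, 0, 0, 0, 0, 0, 0, 0, 0, 0, 0, 0, 0, 0, 0, 0, 0, 0, 0]
  claw: -1

```text
clock: 16.7
tool_pos: [0.5773, 0.3007, 0.0632]
eef_rot: [-0.018, 1.0, 0.002, -0.001]
contact_force: [0.6, -0.3, 0.4]
opening: 1.002
```

>>> send_rows:
  moves: [0, 0, -0.01, 0, 0, 0, 0, 0, -0.03, 0, 0, 0, 0, 0, -0.06, 0, 0, 0, 0, 0, -0.09, 0, 0, 0, 0, 0, -0.12, 0, 0, 0]

```text
clock: 17.12
tool_pos: [0.5774, 0.3003, 0.185]
eef_rot: [-0.018, 1.0, 0.002, -0.001]
contact_force: [1.8, -0.7, 0.5]
opening: 0.996
```

```bash
python3 - <<'E'
from h import *
st(); rel([0.57,0.0,0.18],84); rel([0.589,-0.175,0.14],78.9)
E
```

```text
t17.12 pos [0.5774 0.3003 0.185 ] yaw_y 92.1 z [-0.001  0.004 -1.   ] F [ 1.8 -0.7  0.5] op 0.996 q [-0.4   0.82 -0.28  1.55  0.28  0.81  0.82]
shift mm [  18.2 -299.8    3.9] turn [ 0.2 -0.1  8.1]
shift mm [   5.4 -475.6   43.3] turn [ 0.2 -0.1 13.2]
```

>>> send_rows:
  moves: [0.004, -0.041, 0, 0, 0, 2, 0.006, -0.083, 0, 0, 0, 4, 0.007, -0.124, 0, 0, 0, 6, 0.008, -0.166, 0, 0, 0, 8, 0.009, -0.207, 0, 0, 0, 8]

```text
clock: 17.53
tool_pos: [0.5759, 0.0913, 0.1852]
eef_rot: [0.052, 0.999, 0.002, -0.0]
contact_force: [0.7, -0.8, -0.1]
opening: 1.001
```

```bash
python3 - <<'E'
from h import *
st(); rel([0.589,-0.175,0.15],78.9)
E
```

```text
t17.53 pos [0.5759 0.0913 0.1852] yaw_y 84.0 z [-0.     0.003 -1.   ] F [ 0.7 -0.8 -0.1] op 1.001 q [-0.08  0.74 -0.27  1.77  0.29  0.67  0.96]
shift mm [ -40.9 -263.6   34.3] turn [ 0.2 -0.   5.1]
```

>>> send_rows:
  moves: [-0.006, -0.04, 0, 0, 0, 1, -0.012, -0.08, 0, 0, 0, 2, -0.018, -0.12, 0.005, 0, 0, 3, -0.024, -0.16, 0.01, 0, 0, 4, -0.03, -0.2, 0.015, 0, 0, 5]

```text
clock: 17.95
tool_pos: [0.5849, -0.1128, 0.1702]
eef_rot: [0.096, 0.995, 0.002, 0.0]
contact_force: [0.3, 0.4, -0.3]
opening: 1.0
```

>>> send_rows:
  moves: [-0.005, -0.03, 0.005, 0, 0, 0, -0.01, -0.048, 0.015, 0, 0, 0, -0.01, -0.048, 0.018, 0, 0, 0, -0.01, -0.048, 0.018, 0, 0, 0, -0.01, -0.048, 0.018, 0, 0, 0]

```text
clock: 18.37
tool_pos: [0.5859, -0.1597, 0.1525]
eef_rot: [0.095, 0.995, 0.003, 0.001]
contact_force: [0.0, 1.6, 0.1]
opening: 1.0
```

```bash
python3 - <<'E'
from h import *
st(); rel([0.589,-0.175,0.046],78.9)
p=imaging.snapshot("scene"); cv2.imwrite("pics/s6.png",p["image"][80:330,150:470,::-1].repeat(2,0).repeat(2,1))
p=imaging.snapshot("top"); cv2.imwrite("pics/t6.png",p["image"][100:320,80:480,::-1].repeat(2,0).repeat(2,1))
E
```

```text
t18.37 pos [ 0.5859 -0.1597  0.1525] yaw_y 79.1 z [ 0.002  0.005 -1.   ] F [0.  1.6 0.1] op 1.000 q [ 0.35  0.82 -0.28  1.71  0.33  0.66  1.27]
shift mm [ -5.9 -15.  106.4] turn [0.3 0.  0.2]
```

View pics/s6.png

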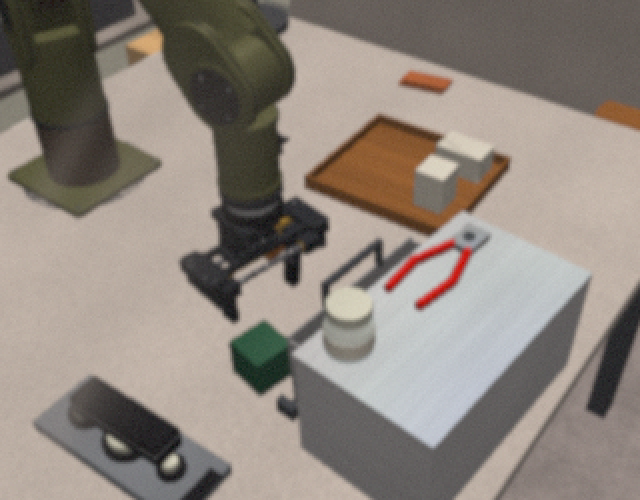

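View pics/t6.png

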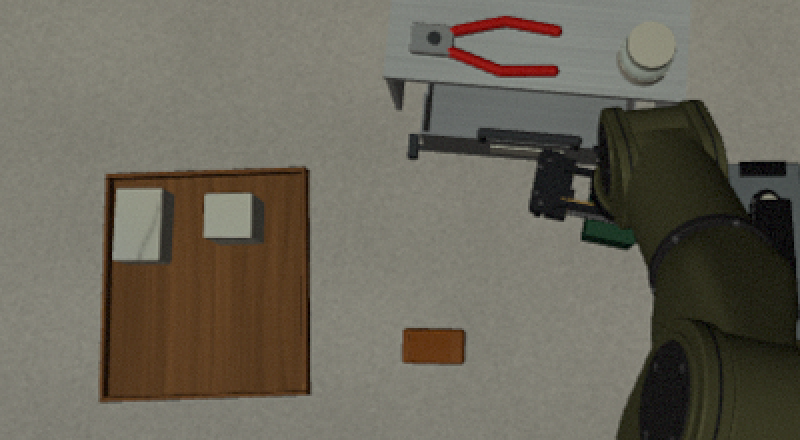

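Both pale pieces stand in the tray at (140,225) and (228,215). The cube sits under the gripper, so I'll take it.

>>> send_rows:
  moves: [-0.004, -0.012, 0.01, 0, 0, 0, -0.006, -0.015, 0.03, 0, 0, 0, -0.006, -0.015, 0.05, 0, 0, 0, -0.006, -0.015, 0.06, 0, 0, 0, -0.006, -0.015, 0.06, 0, 0, 0]

```text
clock: 18.88
tool_pos: [0.588, -0.174, 0.0903]
eef_rot: [0.094, 0.996, 0.003, -0.001]
contact_force: [-0.3, -0.3, 0.6]
opening: 1.001
```

```bash
python3 - <<'E'
from h import *
st(); rel([0.589,-0.175,0.046],78.9)
E
```

```text
t18.88 pos [ 0.588  -0.174   0.0903] yaw_y 79.2 z [-0.002  0.006 -1.   ] F [-0.3 -0.3  0.6] op 1.001 q [ 0.35  0.92 -0.25  1.72  0.37  0.56  1.26]
shift mm [-1.3 -1.  44.3] turn [ 0.3 -0.2  0.3]
```

>>> send_rows:
  moves: [-0.001, -0.001, 0.012, 0, 0, 0, -0.001, -0.001, 0.024, 0, 0, 0, -0.001, -0.001, 0.036, 0, 0, 0, -0.001, -0.001, 0.044, 0, 0, 0, -0.001, -0.001, 0.044, 0, 0, 0]

```text
clock: 19.3
tool_pos: [0.5875, -0.1745, 0.0442]
eef_rot: [0.094, 0.996, 0.003, -0.003]
contact_force: [-0.1, 0.4, -1.1]
opening: 1.003
```

>>> send_rows:
  moves: [0, 0, 0, 0, 0, 0, 0, 0, 0, 0, 0, 0, 0, 0, 0, 0, 0, 0, 0, 0, 0, 0, 0, 0, 0, 0, 0, 0, 0, 0]
  claw: 1
  grip_force: 45

```text
clock: 19.72
tool_pos: [0.5878, -0.175, 0.0448]
eef_rot: [0.094, 0.996, 0.003, -0.003]
contact_force: [-0.7, -1.0, 1.4]
opening: 0.722
```

>>> send_rows:
  moves: [0, 0, 0, 0, 0, 0, 0, 0, 0, 0, 0, 0, 0, 0, 0, 0, 0, 0, 0, 0, 0, 0, 0, 0, 0, 0, 0, 0, 0, 0]

```text
clock: 20.13
tool_pos: [0.5877, -0.175, 0.0447]
eef_rot: [0.094, 0.996, 0.003, -0.003]
contact_force: [0.5, -0.8, -1.6]
opening: 0.722
```

```bash
python3 - <<'E'
from h import *
st(); rel([0.55,-0.1,0.11],84); rel([0.5,0.2,0.11],88)
E
```

```text
t20.13 pos [ 0.5877 -0.175   0.0447] yaw_y 79.2 z [-0.005  0.006 -1.   ] F [ 0.5 -0.8 -1.6] op 0.722 q [ 0.34  0.99 -0.22  1.72  0.39  0.48  1.25]
shift mm [ 51.5  67.  -64.7] turn [ 0.3 -0.3 -4.8]
shift mm [156.7 352.3 -62.7] turn [ 0.3 -0.3 -8.8]
```

>>> send_rows:
  moves: [0, 0, -0.015, 0, 0, 0, 0.01, 0.01, -0.045, 0, 0, -1, 0.025, 0.035, -0.063, 0, 0, -2, 0.042, 0.073, -0.063, 0, 0, -3, 0.059, 0.111, -0.063, 0, 0, -4]

```text
clock: 20.55
tool_pos: [0.5505, -0.0558, 0.1092]
eef_rot: [0.061, 0.998, 0.002, -0.002]
contact_force: [1.3, 2.5, -7.6]
opening: 0.721
```

```bash
python3 - <<'E'
from h import *
st(); rel([0.5,0.2,0.11],88); rel([0.46,0.415,0.11],92)
E
```

```text
t20.55 pos [ 0.5505 -0.0558  0.1092] yaw_y 83.0 z [-0.003  0.005 -1.   ] F [ 1.3  2.5 -7.6] op 0.721 q [ 0.15  0.84 -0.22  1.9   0.37  0.45  1.12]
shift mm [ 81.1 247.8   0.6] turn [ 0.3 -0.2 -5. ]
shift mm [146.9 456.3   1.9] turn [ 0.3 -0.2 -9. ]
```

>>> send_rows:
  moves: [0.012, 0.038, 0, 0, 0, -1, 0.024, 0.077, 0, 0, 0, -2, 0.036, 0.115, 0, 0, 0, -3, 0.048, 0.153, 0, 0, 0, -4, 0.06, 0.19, 0, 0, 0, -5]

```text
clock: 20.97
tool_pos: [0.5125, 0.1421, 0.1097]
eef_rot: [0.016, 1.0, 0.002, -0.003]
contact_force: [0.8, -0.2, -6.8]
opening: 0.727
```

```bash
python3 - <<'E'
from h import *
st(); rel([0.46,0.415,0.105],92)
E
```

```text
t20.97 pos [0.5125 0.1421 0.1097] yaw_y 88.1 z [-0.005  0.005 -1.   ] F [ 0.8 -0.2 -6.8] op 0.727 q [-0.25  0.82 -0.17  1.96  0.32  0.39  0.87]
shift mm [ 61.4 271.    6.3] turn [ 0.3 -0.3 -3.9]
```

>>> send_rows:
  moves: [0.009, 0.039, 0, 0, 0, -1, 0.018, 0.078, 0, 0, 0, -2, 0.027, 0.117, 0, 0, 0, -3, 0.036, 0.156, 0, 0, 0, -4, 0.045, 0.195, 0, 0, 0, -4]

```text
clock: 21.38
tool_pos: [0.4722, 0.3398, 0.11]
eef_rot: [-0.019, 1.0, 0.002, -0.004]
contact_force: [1.2, 0.1, -7.8]
opening: 0.723
```

>>> send_rows:
  moves: [0.006, 0.03, 0, 0, 0, 0, 0.013, 0.058, 0, 0, 0, 0, 0.016, 0.07, 0, 0, 0, 0, 0.016, 0.07, 0, 0, 0, 0, 0.016, 0.07, 0, 0, 0, 0]

```text
clock: 21.8
tool_pos: [0.4523, 0.4089, 0.1094]
eef_rot: [-0.02, 1.0, 0.001, -0.005]
contact_force: [-0.3, -0.4, -7.3]
opening: 0.726
```

```bash
python3 - <<'E'
from h import *
st(); rel([0.46,0.41,0.056],92)
E
```

```text
t21.80 pos [0.4523 0.4089 0.1094] yaw_y 92.3 z [-0.009  0.001 -1.   ] F [-0.3 -0.4 -7.3] op 0.726 q [-0.72  0.88 -0.16  1.72  0.21  0.56  0.61]
shift mm [-8.3  0.7 53.3] turn [ 0.1 -0.5  0.3]
```

>>> send_rows:
  moves: [0, -0.003, 0.01, 0, -0.5, 0, 0, -0.006, 0.022, 0, -0.5, 0, 0, -0.01, 0.034, 0, -0.5, 0, 0, -0.012, 0.046, 0, -0.5, 0, 0, -0.012, 0.054, 0, -0.5, 0]

```text
clock: 22.22
tool_pos: [0.4527, 0.3936, 0.0537]
eef_rot: [-0.019, 1.0, -0.001, -0.001]
contact_force: [-0.1, 0.7, -7.8]
opening: 0.721
```

>>> send_rows:
  moves: [0, 0, 0.002, 0, 0, 0, 0, 0, 0.004, 0, 0, 0, 0, 0, 0.005, 0, 0, 0, 0, 0, 0.005, 0, 0, 0, 0, 0, 0.005, 0, 0, 0]

```text
clock: 22.63
tool_pos: [0.4523, 0.3932, 0.0508]
eef_rot: [-0.018, 1.0, -0.001, -0.001]
contact_force: [-4.4, -3.4, 9.3]
opening: 0.727
```

>>> send_rows:
  moves: [0, 0, 0, 0, 0, 0, 0, 0, 0, 0, 0, 0, 0, 0, 0, 0, 0, 0, 0, 0, 0, 0, 0, 0, 0, 0, 0, 0, 0, 0]
  claw: -1

```text
clock: 23.05
tool_pos: [0.4527, 0.3934, 0.0509]
eef_rot: [-0.018, 1.0, -0.001, -0.001]
contact_force: [-0.8, 0.2, 1.3]
opening: 0.996
```

>>> send_rows:
  moves: [0, 0, -0.01, 0, 0, 0, 0, 0, -0.04, 0, 0, 0, 0, 0, -0.08, 0, 0, 0, 0, 0, -0.12, 0, 0, 0, 0, 0, -0.15, 0, 0, 0]

```text
clock: 23.47
tool_pos: [0.4535, 0.3943, 0.2046]
eef_rot: [-0.018, 1.0, -0.0, 0.0]
contact_force: [0.2, 0.4, 0.8]
opening: 0.999
```

```bash
python3 - <<'E'
from h import *
st()
p=imaging.snapshot("top"); w=cloud(p)
for n in ["block_a","smalti_a"]:
    for s in imaging.silhouettes(n,p)[:5]:
        m=s["pixels"]; v,u=np.nonzero(m); z,rc,k=topface(w,m)
        print(n,"%.2f"%s["score"],"px",u.mean().round(),v.mean().round(),m.sum(),"z%.3f"%z,np.round(rc[0]),np.round(rc[1]),round(rc[2],1),k)
cv2.imwrite("pics/t7.png",p["image"][40:320,80:480,::-1].repeat(2,0).repeat(2,1))
# bay geometry: shelf, bar
sh=(w[...,2]>0.168)&(w[...,2]<0.190)&(w[...,0]>0.69); Q=w[sh]
rc=cv2.minAreaRect((Q[:,:2]*1000).astype(np.float32)); print("shelf",rc, np.median(Q[:,2]))
b=(w[...,2]>0.155)&(w[...,2]<0.2)&(w[...,0]>0.60)&(w[...,0]<0.69)&(abs(w[...,1]+.05)<.1); Q=w[b]
print(len(Q)); rc=cv2.minAreaRect((Q[:,:2]*1000).astype(np.float32)); print("bar",rc,np.percentile(Q[:,2],[5,50,95]))
E
```

```text
t23.47 pos [0.4535 0.3943 0.2046] yaw_y 92.1 z [ 0. -0. -1.] F [0.2 0.4 0.8] op 0.999 q [-0.69  0.73 -0.19  1.7   0.19  0.73  0.64]
block_a 0.96 px 196.0 209.0 739 z0.082 [578. 300.] [55. 60.] 1.9 469
block_a 0.55 px 164.0 258.0 189 z0.070 [452. 390.] [51. 59.] 2.8 52
smalti_a 0.93 px 296.0 273.0 485 z0.043 [426.  47.] [42. 70.] 1.0 397
shelf ((818.3927001953125, -75.37954711914062), (350.609130859375, 203.7794952392578), 85.96484375) 0.17643605525717695
277
bar ((663.786865234375, -64.08151245117188), (120.23841094970703, 12.29186725616455), 85.85279083251953) [0.16643525 0.17076553 0.17466533]
```

View pics/t7.png

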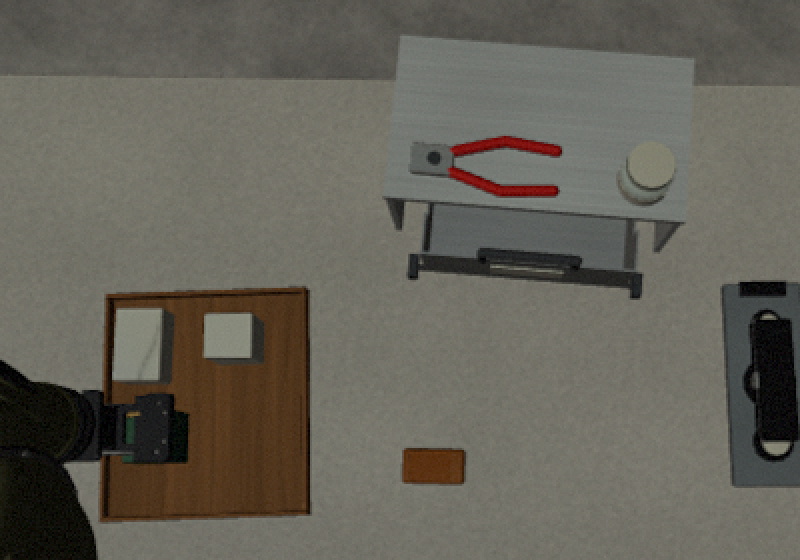

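All marble is in the tray. Pale pieces are at (138,343) and (228,335), and the green one is under the gripper. Next I'll go to the bar with the fingers partly closed.

```bash
cat >> h.py <<'E'
YB=np.deg2rad(-4.05); ex=np.array([np.cos(YB),np.sin(YB),0]); ey=np.array([-ex[1],ex[0],0]); ez=np.array([0,0,1.])
def qbar(phi):  # jaws along bay x, pitched by phi deg
    f=np.deg2rad(phi); return frame(np.cos(f)*ex+np.sin(f)*ez, np.sin(f)*ex-np.cos(f)*ez)
def qbin(phi):  # jaws along bay y
    f=np.deg2rad(phi); return frame(ey, np.sin(f)*ex-np.cos(f)*ez)
E
python3 - <<'E'
from h import *
st(); rel([0.664,-0.064,0.27],q=qbar(0))
E
```

```text
t23.62 pos [0.4543 0.3949 0.2043] yaw_y 92.1 z [ 0.003  0.002 -1.   ] F [ 0.4  0.5 -0.3] op 0.996 q [-0.69  0.73 -0.19  1.7   0.19  0.72  0.64]
shift mm [-193.2 -466.1  -66.1] turn [ 0.2  0.  96.1]
```

>>> send_rows:
  moves: [-0.013, -0.035, -0.015, 0, 0, 6, -0.026, -0.07, -0.035, 0, 0, 12, -0.04, -0.105, -0.055, 0, 0, 18, -0.055, -0.14, -0.066, 0, 0, 24, -0.07, -0.17, -0.066, 0, 0, 30]
  claw: 0.45

```text
clock: 24.03
tool_pos: [0.5316, 0.2247, 0.2717]
eef_rot: [0.244, 0.97, 0.002, 0.002]
contact_force: [1.1, 0.2, 0.1]
opening: 0.647
```

```bash
python3 - <<'E'
from h import *
st(); rel([0.664,-0.064,0.27],q=qbar(0))
E
```

```text
t24.03 pos [0.5316 0.2247 0.2717] yaw_y 61.7 z [ 0.005  0.002 -1.   ] F [1.1 0.2 0.1] op 0.647 q [-0.44  0.61 -0.07  1.71  0.06  0.81  0.54]
shift mm [-253.5 -191.4    1.9] turn [ 0.3  0.  65.7]
```

>>> send_rows:
  moves: [-0.03, -0.022, 0, 0, 0, 6, -0.06, -0.045, 0, 0, 0, 12, -0.09, -0.068, 0, 0, 0, 18, -0.12, -0.09, 0, 0, 0, 24, -0.145, -0.11, 0, 0, 0, 30]

```text
clock: 24.45
tool_pos: [0.6072, 0.056, 0.2706]
eef_rot: [0.49, 0.872, 0.001, 0.001]
contact_force: [0.9, 0.4, -0.2]
opening: 0.281
```

```bash
python3 - <<'E'
from h import *
st(); rel([0.664,-0.064,0.27],q=qbar(0))
E
```

```text
t24.45 pos [0.6072 0.056  0.2706] yaw_y 31.3 z [ 0.003  0.    -1.   ] F [ 0.9  0.4 -0.2] op 0.281 q [-0.21  0.66  0.07  1.62 -0.05  0.87  0.43]
shift mm [-132.   -13.8    0.7] turn [ 0.2  0.  35.4]
```

>>> send_rows:
  moves: [-0.028, -0.003, 0, 0, 0, 7, -0.056, -0.006, 0, 0, 0, 14, -0.084, -0.01, 0, 0, 0, 21, -0.112, -0.014, 0, 0, 0, 28, -0.132, -0.014, 0, 0, 0, 35.4]

```text
clock: 24.87
tool_pos: [0.6631, -0.0678, 0.2693]
eef_rot: [0.734, 0.68, -0.0, 0.001]
contact_force: [-0.4, -0.4, 0.8]
opening: 0.277
```

```bash
python3 - <<'E'
from h import *
st(); rel([0.664,-0.064,0.27],q=qbar(0));
E
```

```text
t24.87 pos [ 0.6631 -0.0678  0.2693] yaw_y -4.4 z [ 0.    -0.002 -1.   ] F [-0.4 -0.4  0.8] op 0.277 q [-0.09  0.75  0.24  1.43 -0.19  0.98  0.12]
shift mm [ 3.9  0.6 -0.7] turn [ 0.   0.1 -0.3]
```

>>> send_rows:
  moves: [0.002, 0, 0.01, 0, 0, 0, 0.004, 0, 0.02, 0, 0, 0, 0.004, 0, 0.03, 0, 0, 0, 0.004, 0, 0.04, 0, 0, 0, 0.004, 0, 0.045, 0, 0, 0]

```text
clock: 25.28
tool_pos: [0.662, -0.0616, 0.2218]
eef_rot: [0.732, 0.681, -0.001, -0.001]
contact_force: [0.7, 0.3, -0.2]
opening: 0.275
```

```bash
python3 - <<'E'
from h import *
st(); rel([0.664,-0.064,0.18],q=qbar(0));
p=imaging.snapshot("scene"); cv2.imwrite("pics/s8.png",p["image"][120:320,230:430,::-1].repeat(3,0).repeat(3,1))
E
```

```text
t25.28 pos [ 0.662  -0.0616  0.2218] yaw_y -4.2 z [-0.004  0.    -1.   ] F [ 0.7  0.3 -0.2] op 0.275 q [-0.09  0.8   0.22  1.48 -0.21  0.88  0.13]
shift mm [-2.2  2.4 41.8] turn [-0.2  0.  -0.1]
```

View pics/s8.png

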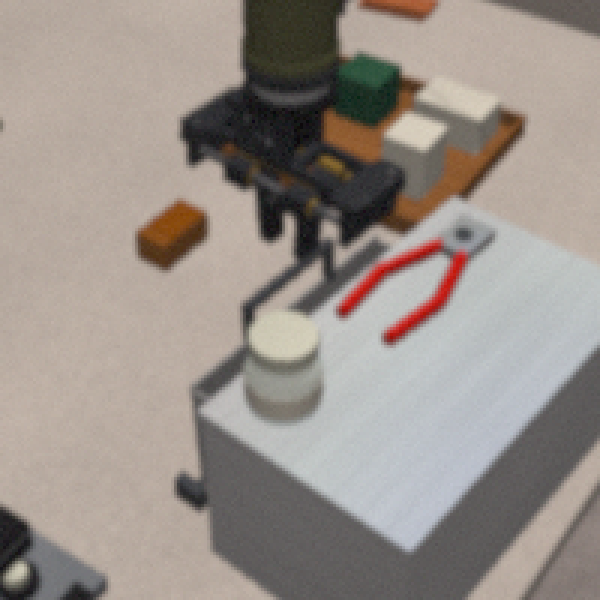

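The bar, from (250,305) to (328,245), lies just below the tips. I'll lower the fingers around it.

>>> send_rows:
  moves: [-0.001, 0.002, 0.008, 0, 0, 0, -0.002, 0.002, 0.018, 0, 0, 0, -0.002, 0.002, 0.028, 0, 0, 0, -0.002, 0.002, 0.038, 0, 0, 0, -0.002, 0.002, 0.042, 0, 0, 0]

```text
clock: 25.75
tool_pos: [0.6625, -0.064, 0.1774]
eef_rot: [0.733, 0.681, -0.003, -0.002]
contact_force: [-0.3, -0.4, 0.2]
opening: 0.279
```

```bash
python3 - <<'E'
from h import *
st(); rel([0.664,-0.064,0.18],q=qbar(0));
p=imaging.snapshot("scene"); cv2.imwrite("pics/s9.png",p["image"][160:260,280:380,::-1].repeat(6,0).repeat(6,1))
E
```

```text
t25.75 pos [ 0.6625 -0.064   0.1774] yaw_y -4.2 z [-0.007  0.    -1.   ] F [-0.3 -0.4  0.2] op 0.279 q [-0.08  0.86  0.21  1.51 -0.22  0.8   0.14]
shift mm [ 0.2  1.5 -2.6] turn [-0.4  0.  -0.2]
```

View pics/s9.png

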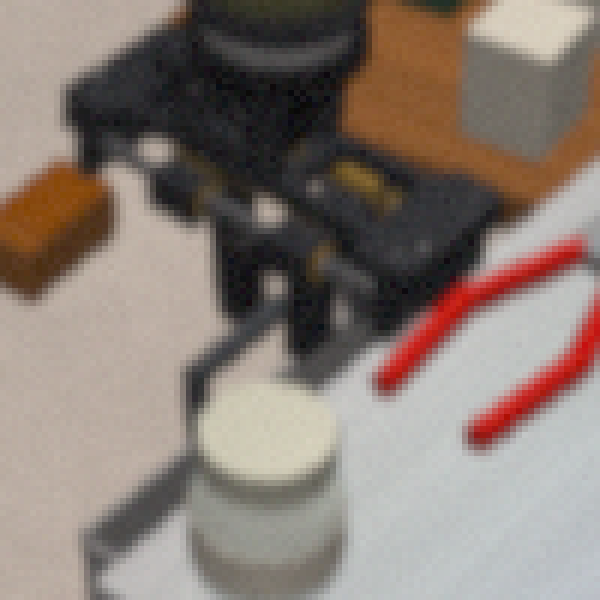

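```bash
cat >> h.py <<'E'
H=np.array([0.6635,-0.064,0.012])
def barpose(th,extra=0.0,d=0.010,k=0.5):
    B=H+0.155*(-np.sin(th)*ex+np.cos(th)*ez); tan=-np.cos(th)*ex-np.sin(th)*ez
    phi=np.rad2deg(th)*k; q=qbar(phi); z=q.as_matrix()[:,2]
    return B+tan*extra-d*z,q
def rows(ps):
    p,o=pose()
    for P,q in ps:
        print(np.round(np.r_[o.inv().apply(P-p)*1000,np.rad2deg((o.inv()*q).as_rotvec())],1))
E
python3 - <<'E'
from h import *
st(); rows([barpose(t,e) for t,e in [(0.0,.004),(.08,.006),(.18,.006),(.28,.006),(.38,.006),(.5,.006),(.6,.006),(.7,.006),(.78,.007),(.85,.008)]])
E
```

```text
t25.80 pos [ 0.6624 -0.0641  0.1773] yaw_y -4.2 z [-0.008  0.    -1.   ] F [0.  0.1 0.1] op 0.273 q [-0.08  0.86  0.21  1.51 -0.22  0.8   0.14]
[ 0.1 -2.9  0.3 -0.4  0.  -0.2]
[  0.1 -17.6   1.4  -2.7   0.   -0.2]
[  0.  -33.4   4.2  -5.6   0.   -0.2]
[ -0.  -48.8   8.5  -8.5   0.   -0.2]
[ -0.1 -63.7  14.2 -11.3   0.   -0.2]
[ -0.1 -80.8  23.1 -14.8   0.   -0.2]
[ -0.1 -94.1  31.9 -17.6   0.1  -0.2]
[-2.000e-01 -1.064e+02  4.200e+01 -2.050e+01  1.000e-01 -2.000e-01]
[-2.000e-01 -1.163e+02  5.170e+01 -2.280e+01  1.000e-01 -2.000e-01]
[-2.000e-01 -1.243e+02  6.090e+01 -2.480e+01  1.000e-01 -2.000e-01]
```

>>> send_rows:
  moves: [0, -0.006, 0.0005, -1, 0, 0, 0, -0.018, 0.0014, -2.7, 0, 0, 0, -0.033, 0.004, -5.6, 0, 0, 0, -0.049, 0.0085, -8.5, 0, 0, 0, -0.064, 0.014, -11.3, 0, 0]

```text
clock: 26.22
tool_pos: [0.6003, -0.0597, 0.1651]
eef_rot: [0.729, 0.677, 0.067, 0.073]
contact_force: [3.6, -0.3, -3.3]
opening: 0.278
```

```bash
python3 - <<'E'
from h import *
st(); rows([barpose(t,e) for t,e in [(.38,.006),(.5,.006),(.6,.006),(.7,.006),(.78,.007),(.85,.008),(.85,.012)]])
E
```

```text
t26.22 pos [ 0.6003 -0.0597  0.1651] yaw_y -4.2 z [ 0.196 -0.016 -0.98 ] F [ 3.6 -0.3 -3.3] op 0.278 q [-0.06  0.74  0.13  1.92 -0.26  0.3   0.2 ]
[ 0.2 -1.9  1.3  0.5  0.1 -0.2]
[  0.2 -20.3   6.4  -3.    0.1  -0.2]
[  0.2 -35.2  12.4  -5.8   0.1  -0.1]
[  0.1 -49.4  19.7  -8.7   0.1  -0.1]
[  0.1 -61.   27.1 -11.    0.1  -0.1]
[  0.1 -70.7  34.5 -13.    0.1  -0.1]
[  0.1 -73.8  36.9 -13.    0.1  -0.1]
```

```bash
python3 - <<'E'
from h import *
rows([barpose(t,e,k=k) for t,e,k in [(.5,.006,.38),(.6,.006,.3),(.7,.006,.25),(.78,.007,.22),(.85,.008,.2),(.85,.014,.2)]])
E
```

```text
[  0.2 -19.7   6.4   0.5   0.1  -0.2]
[  0.2 -34.   12.3   1.    0.1  -0.2]
[  0.1 -47.6  19.6   1.3   0.1  -0.2]
[  0.1 -58.8  27.    1.5   0.1  -0.2]
[  0.1 -68.1  34.2   1.6   0.1  -0.2]
[  0.1 -72.9  37.9   1.6   0.1  -0.2]
```

>>> send_rows:
  moves: [0, -0.011, 0.0035, 0.3, 0, 0, 0, -0.02, 0.0064, 0.5, 0, 0, 0, -0.034, 0.0123, 1, 0, 0, 0, -0.0476, 0.0196, 1.3, 0, 0, 0, -0.0588, 0.027, 1.5, 0, 0]

```text
clock: 26.63
tool_pos: [0.5497, -0.0562, 0.1276]
eef_rot: [0.73, 0.678, 0.059, 0.065]
contact_force: [1.7, -1.2, 0.3]
opening: 0.27
```

```bash
python3 - <<'E'
from h import *
st(); rows([barpose(t,e,k=k) for t,e,k in [(.78,.007,.22),(.85,.008,.2),(.85,.014,.2)]])
E
```

```text
t26.63 pos [ 0.5497 -0.0562  0.1276] yaw_y -4.2 z [ 0.174 -0.015 -0.985] F [ 1.7 -1.2  0.3] op 0.270 q [-0.03  0.77  0.07  2.06 -0.28  0.14  0.21]
[ 0.2 -1.6  0.2  0.2  0.1 -0.2]
[  0.2 -10.8   7.7   0.3   0.1  -0.2]
[  0.2 -15.5  11.4   0.3   0.1  -0.2]
```

>>> send_rows:
  moves: [0, -0.004, 0.003, 1.5, 0, 0, 0, -0.008, 0.006, 3, 0, 0, 0, -0.012, 0.0085, 5, 0, 0, 0, -0.0155, 0.011, 6, 0, 0, 0, -0.017, 0.0125, 6, 0, 0]

```text
clock: 27.05
tool_pos: [0.5495, -0.0564, 0.1163]
eef_rot: [0.732, 0.68, 0.033, 0.038]
contact_force: [17.2, 0.0, 11.8]
opening: 0.274
```

```bash
python3 - <<'E'
from h import *
st(); rows([barpose(t,e,k=k) for t,e,k in [(.85,.008,.1),(.85,.014,.1)]])
p=imaging.snapshot("scene"); cv2.imwrite("pics/s10.png",p["image"][140:300,230:430,::-1].repeat(3,0).repeat(3,1))
E
```

```text
t27.05 pos [ 0.5495 -0.0564  0.1163] yaw_y -4.2 z [ 0.1   -0.011 -0.995] F [17.2  0.  11.8] op 0.274 q [-0.05  0.8   0.1   2.   -0.27  0.25  0.21]
[ 0.4 -8.  -2.7  0.9  0.2 -0.2]
[  0.4 -12.4   1.4   0.9   0.2  -0.2]
```

View pics/s10.png

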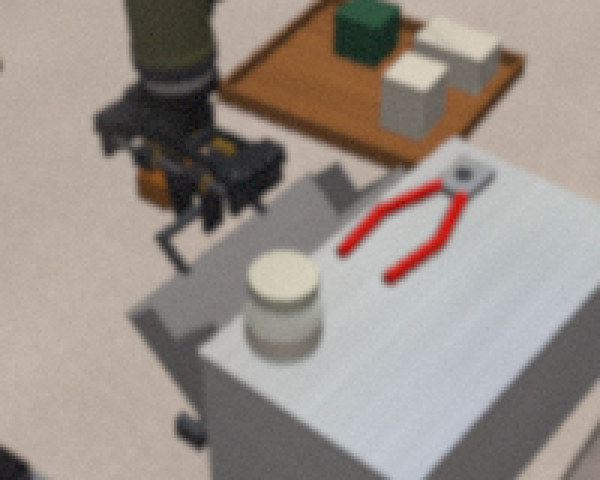

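The forces suggest the stop. I'll withdraw and verify with the camera.

>>> send_rows:
  moves: [0, 0.005, 0, 0, 0, 0, 0, 0.006, -0.012, 0, 0, 0, 0, 0.006, -0.03, 0, 0, 0, 0, 0.006, -0.06, 0, 0, 0, 0, 0.006, -0.095, 0, 0, 0]

```text
clock: 27.52
tool_pos: [0.5453, -0.0558, 0.2112]
eef_rot: [0.732, 0.68, 0.032, 0.037]
contact_force: [1.0, 0.9, -0.6]
opening: 0.274
```

```bash
python3 - <<'E'
from h import *
st(); rel([0.45,0.2,0.26],60)
E
```

```text
t27.52 pos [ 0.5453 -0.0558  0.2112] yaw_y -4.2 z [ 0.097 -0.011 -0.995] F [ 1.   0.9 -0.6] op 0.274 q [-0.1   0.64  0.19  1.95 -0.24  0.47  0.18]
shift mm [ 247.9 -108.5  -60.5] turn [  4.9   3.3 -64.2]
```

>>> send_rows:
  moves: [0.035, -0.012, -0.01, 1, 0.5, -6, 0.07, -0.025, -0.02, 2, 1, -12, 0.105, -0.04, -0.03, 3, 2, -18, 0.14, -0.055, -0.04, 4, 2.5, -24, 0.175, -0.07, -0.05, 4.5, 3, -30]
  claw: -1

```text
clock: 27.93
tool_pos: [0.4839, 0.1258, 0.2543]
eef_rot: [0.529, 0.849, 0.014, -0.002]
contact_force: [0.3, -1.1, 0.1]
opening: 0.633
```

```bash
python3 - <<'E'
from h import *
st(); rel([0.43,0.2,0.26],91)
p=imaging.snapshot("top"); w=cloud(p)
cv2.imwrite("pics/t8.png",p["image"][40:320,200:480,::-1].repeat(2,0).repeat(2,1))
B=(w-np.array([.6635,-.064,0]))
bx=B@ex; by=B@ey; z=w[...,2]
np.save("bx.npy",np.stack([bx,by,z]))
for y0 in (-0.09,-0.04,0,0.04,0.09):
    m=(abs(by-y0)<.006)&(bx<.06)&(bx>-.15)&(z>0.02); o=np.argsort(bx[m])
    print(y0,[(round(a*1000),round(b*1000)) for a,b in zip(bx[m][o],z[m][o])][::6])
for s in imaging.pinpoint("bin_bar",p)[:2]: 
    u,v=s["point"][0]*640,s["point"][1]*400; print(s["score"],u,v,[np.round([(ray(p,u,v,zz)-H)@ex,zz],3) for zz in (.114,.13)])
E
```

```text
t27.93 pos [0.4839 0.1258 0.2543] yaw_y 26.1 z [ 0.012  0.026 -1.   ] F [ 0.3 -1.1  0.1] op 0.633 q [-0.39  0.54  0.09  1.97 -0.11  0.62  0.23]
shift mm [ 90.4 -15.6  -4.4] turn [  1.7  -0.2 -64.9]
-0.09 [(-81, 91), (-78, 89), (-75, 87), (-72, 81), (-69, 80), (-64, 78), (-61, 75), (-58, 69), (-53, 67), (-49, 65), (-45, 55), (-41, 60), (-38, 55), (-35, 50), (-29, 45), (-26, 45), (-23, 42), (-19, 35), (-15, 31), (-10, 27), (-7, 27), (-3, 22), (13, 22), (17, 26), (20, 25), (22, 28), (25, 35), (27, 39), (28, 34), (30, 41), (31, 47), (32, 40), (34, 43), (35, 41), (37, 149), (39, 46), (40, 147), (42, 142), (43, 61), (44, 138), (47, 57), (48, 138), (50, 139), (54, 178), (55, 130), (56, 172), (57, 128), (59, 176)]
-0.04 [(-113, 116), (-111, 120), (-108, 119), (-106, 118), (-103, 113), (-80, 90), (-75, 85), (-73, 85), (-69, 76), (-66, 77), (-61, 75), (-58, 71), (-54, 68), (-49, 68), (-46, 60), (-40, 58), (-37, 53), (-32, 51), (-27, 46), (-24, 41), (-18, 34), (-15, 34), (-10, 31), (-6, 23), (0, 21), (12, 28), (16, 25), (18, 26), (22, 35), (24, 32), (26, 157), (28, 37), (29, 36), (31, 38), (32,
[... 1227 characters left out ...]
42), (44, 53), (45, 60), (47, 55), (48, 137), (52, 133), (54, 134), (55, 168), (55, 174), (57, 130), (59, 178)]
0.09 [(-82, 91), (-80, 87), (-77, 90), (-74, 85), (-68, 82), (-66, 83), (-62, 74), (-59, 72), (-55, 67), (-50, 61), (-47, 59), (-43, 54), (-39, 54), (-35, 50), (-32, 47), (-29, 47), (-23, 42), (-19, 34), (-16, 37), (-13, 32), (-7, 25), (-1, 22), (13, 22), (17, 25), (20, 25), (23, 35), (26, 34), (28, 151), (29, 43), (30, 151), (32, 40), (34, 44), (35, 150), (37, 146), (38, 147), (40, 144), (41, 49), (43, 52), (44, 55), (46, 138), (47, 55), (49, 62), (52, 136), (55, 169), (55, 169), (56, 131), (58, 175), (59, 178)]
0.7 335.616 214.92 [array([-0.102,  0.114]), array([-0.105,  0.13 ])]
```

View pics/t8.png

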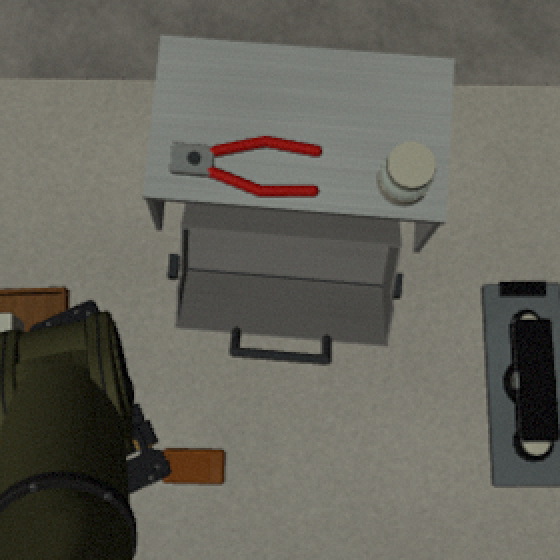

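The bin is tilted to about 0.85 rad (panel slope fit 0.846), the mouth is open, and the bar is at (280,345) of the picture. Next, the brick at (195,467).

```bash
python3 - <<'E'
from h import *
st(); rel([0.4255,0.047,0.2],91)
E
```

```text
t28.03 pos [0.4829 0.1318 0.2547] yaw_y 26.6 z [ 0.012  0.031 -0.999] F [ 0.4 -0.5 -0.6] op 0.721 q [-0.4   0.54  0.08  1.97 -0.12  0.62  0.23]
shift mm [-51.3 -90.7  51.3] turn [  2.   -0.4 -64.4]
```

>>> send_rows:
  moves: [-0.01, -0.016, 0.01, 0.5, 0, -7, -0.02, -0.033, 0.02, 1, 0, -14, -0.03, -0.05, 0.03, 1.3, 0, -21, -0.04, -0.066, 0.04, 1.5, 0, -28, -0.051, -0.09, 0.05, 2, 0, -35]

```text
clock: 28.45
tool_pos: [0.4274, 0.047, 0.2011]
eef_rot: [0.242, 0.97, 0.003, -0.006]
contact_force: [0.3, -0.4, 0.5]
opening: 0.997
```

```bash
python3 - <<'E'
from h import *
st(); rel([0.4255,0.047,0.2],91)
E
```

```text
t28.45 pos [0.4274 0.047  0.2011] yaw_y 62.0 z [-0.01   0.008 -1.   ] F [ 0.3 -0.4  0.5] op 0.997 q [-0.15  0.57 -0.1   2.19  0.11  0.4   0.75]
shift mm [ 1.7 -0.9  1.1] turn [  0.3  -0.7 -29. ]
```

>>> send_rows:
  moves: [0.001, 0, 0.01, 0, 0, -7, 0.002, -0.001, 0.03, 0, 0, -14, 0.002, -0.001, 0.05, 0, 0, -21, 0.002, -0.001, 0.07, 0, -0.5, -28, 0.002, -0.001, 0.08, 0, -0.7, -29]

```text
clock: 28.87
tool_pos: [0.4244, 0.0468, 0.1193]
eef_rot: [-0.01, 1.0, 0.002, 0.0]
contact_force: [-0.6, 0.2, 0.3]
opening: 1.001
```

>>> send_rows:
  moves: [0, 0, 0, 0, 0, 0, 0, 0, 0, 0, 0, 0, 0, 0, 0, 0, 0, 0, 0, 0, 0, 0, 0, 0, 0, 0, 0, 0, 0, 0]

```text
clock: 29.28
tool_pos: [0.4251, 0.0467, 0.12]
eef_rot: [-0.01, 1.0, 0.002, 0.001]
contact_force: [0.1, -0.1, 0.2]
opening: 0.999
```

```bash
python3 - <<'E'
from h import *
st(); rel([0.4255,0.047,0.036],91)
p=imaging.snapshot("scene"); cv2.imwrite("pics/s11.png",p["image"][140:300,230:430,::-1].repeat(3,0).repeat(3,1))
w=cloud(p)
for s in imaging.silhouettes("smalti_a",p)[:3]:
        m=s["pixels"]; v,u=np.nonzero(m); z,rc,k=topface(w,m)
        print("%.2f"%s["score"],"px",u.mean().round(),v.mean().round(),m.sum(),"z%.3f"%z,np.round(rc[0]),np.round(rc[1]),round(rc[2],1),k)
E
```

```text
t29.28 pos [0.4251 0.0467 0.12  ] yaw_y 91.1 z [ 0.002  0.005 -1.   ] F [ 0.1 -0.1  0.2] op 0.999 q [-0.16  0.74 -0.08  2.27  0.38  0.14  0.99]
shift mm [-0.2 -0.2 84. ] turn [0.3 0.1 0.1]
0.84 px 287.0 199.0 402 z0.040 [430.  42.] [76. 43.] 89.9 199
```

View pics/s11.png

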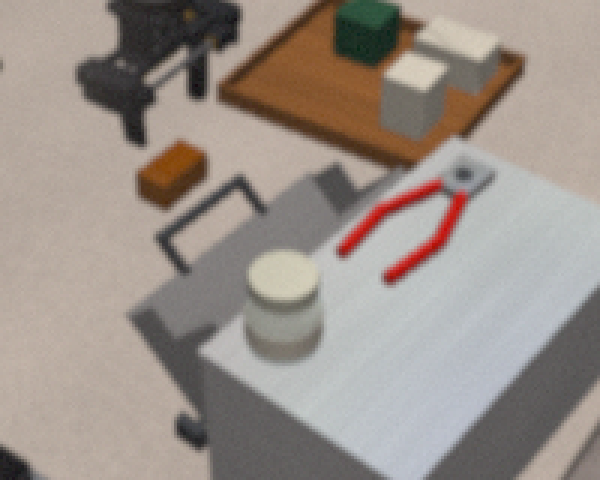

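```bash
python3 - <<'E'
from h import *
for n in ("scene","top"):
  p=imaging.snapshot(n); w=cloud(p)
  for q in ("block_a","smalti_a"):
    for s in imaging.silhouettes(q,p)[:4]:
        m=s["pixels"]; v,u=np.nonzero(m); z,rc,k=topface(w,m)
        print(n,q,"%.2f"%s["score"],"px",u.mean().round(),v.mean().round(),m.sum(),"z%.3f"%z,np.round(rc[0]),np.round(rc[1]),round(rc[2],1),k)
E
```

```text
scene block_a 0.96 px 367.0 172.0 507 z0.079 [583. 296.] [55. 64.] 1.9 177
scene block_a 0.75 px 383.0 157.0 478 z0.058 [572. 415.] [92. 64.] 1.2 242
scene block_a 0.61 px 352.0 150.0 457 z0.069 [460. 387.] [66. 69.] 7.8 174
scene smalti_a 0.83 px 287.0 198.0 367 z0.041 [432.  42.] [43. 77.] 4.2 194
top block_a 0.86 px 157.0 258.0 873 z0.072 [455. 393.] [63. 66.] 1.2 639
top block_a 0.80 px 196.0 210.0 752 z0.082 [578. 301.] [55. 60.] 1.4 479
top block_a 0.72 px 184.0 244.0 8978 z0.025 [501. 340.] [291. 262.] 3.0 973
top block_a 0.70 px 151.0 213.0 1090 z0.060 [569. 419.] [92. 62.] 2.4 780
```

The scene camera reads about (+5,−4) mm off on a known block, so the top-camera value for the brick stands. Descending.

>>> send_rows:
  moves: [0, 0, 0.01, 0, 0, 0, 0, 0, 0.022, 0, 0, 0, 0, 0, 0.034, 0, 0, 0, 0, 0, 0.045, 0, 0, 0, 0, 0, 0.05, 0, 0, 0]

```text
clock: 30.1
tool_pos: [0.426, 0.0467, 0.0771]
eef_rot: [-0.01, 1.0, 0.001, -0.002]
contact_force: [-0.4, -0.2, 0.5]
opening: 1.001
```

```bash
python3 - <<'E'
from h import *
st(); rel([0.4255,0.047,0.036],91)
E
```

```text
t30.10 pos [0.426  0.0467 0.0771] yaw_y 91.1 z [-0.005  0.002 -1.   ] F [-0.4 -0.2  0.5] op 1.001 q [-0.19  0.84 -0.05  2.28  0.81  0.04  0.57]
shift mm [ 0.3  0.2 41.1] turn [ 0.1 -0.3  0.1]
```

>>> send_rows:
  moves: [0, 0, 0, 0, 3, 0, 0, 0, 0.003, 0, 6, 0, 0, 0, 0.012, 0, 8, 0, 0, 0, 0.022, 0, 8, 0, 0, 0, 0.03, 0, 8, 0]

```text
clock: 30.52
tool_pos: [0.4264, 0.0466, 0.0464]
eef_rot: [-0.009, 0.997, 0.001, -0.072]
contact_force: [-0.1, -0.6, -0.2]
opening: 1.0
```

```bash
python3 - <<'E'
from h import *
st(); q=frame([np.cos(np.deg2rad(91)),np.sin(np.deg2rad(91)),0],[-.14,0,-.99]); rel([0.4255,0.047,0.036],q=q)
E
```

```text
t30.52 pos [0.4264 0.0466 0.0464] yaw_y 91.1 z [-0.143  0.    -0.99 ] F [-0.1 -0.6 -0.2] op 1.000 q [-0.01  0.93 -0.3   2.15  0.75  0.31  0.64]
shift mm [-0.6  0.4 10.5] turn [ 0.  -0.2  0.1]
```

>>> send_rows:
  moves: [0, 0, 0.004, 0, 0, 0, 0, 0, 0.008, 0, 0, 0, 0, 0, 0.0105, 0, 0, 0, 0, 0, 0.0105, 0, 0, 0, 0, 0, 0.0105, 0, 0, 0]

```text
clock: 30.93
tool_pos: [0.4248, 0.0468, 0.0362]
eef_rot: [-0.01, 0.997, 0.001, -0.072]
contact_force: [0.8, 0.6, 0.4]
opening: 1.001
```

>>> send_rows:
  moves: [0, 0, 0, 0, 0, 0, 0, 0, 0, 0, 0, 0, 0, 0, 0, 0, 0, 0, 0, 0, 0, 0, 0, 0, 0, 0, 0, 0, 0, 0]
  claw: 1
  grip_force: 35

```text
clock: 31.35
tool_pos: [0.4249, 0.0467, 0.0365]
eef_rot: [-0.01, 0.997, 0.001, -0.072]
contact_force: [-0.3, -0.2, 4.5]
opening: 0.879
```

>>> send_rows:
  moves: [0, 0, 0, 0, 0, 0, 0, 0, 0, 0, 0, 0, 0, 0, 0, 0, 0, 0, 0, 0, 0, 0, 0, 0, 0, 0, 0, 0, 0, 0]

```text
clock: 31.77
tool_pos: [0.4248, 0.0467, 0.0365]
eef_rot: [-0.01, 0.997, 0.001, -0.072]
contact_force: [0.5, 0.1, 1.8]
opening: 0.883
```

```bash
python3 - <<'E'
from h import *
st(); rel([0.43,0.047,0.20],q=qbin(0)); rel(H+0.008*ex-0.06*ex+np.array([0,0,0.25]),q=qbin(10))
E
```

```text
t31.77 pos [0.4248 0.0467 0.0365] yaw_y 91.1 z [-0.143 -0.    -0.99 ] F [0.5 0.1 1.8] op 0.883 q [-0.03  0.95 -0.27  2.16  0.77  0.28  0.62]
shift mm [  18.3    0.6 -162.5] turn [-0.2 -8.2  5.2]
shift mm [-150.5 -110.  -249.9] turn [  0.2 -18.2   5.2]
```

>>> send_rows:
  moves: [0.004, 0, -0.03, 0, 0, 0, 0.008, 0, -0.065, 0, -2, 0, 0.012, 0, -0.1, 0, -4, 1, 0.016, 0, -0.135, 0, -6, 2, 0.018, 0, -0.165, 0, -8, 4]

```text
clock: 32.18
tool_pos: [0.43, 0.0461, 0.2039]
eef_rot: [0.026, 1.0, -0.001, -0.002]
contact_force: [1.0, 0.7, -2.6]
opening: 0.879
```

```bash
sed -i 's/^H=.*/H=np.array([0.6715,-0.0646,0.012])/' h.py; python3 - <<'E'
from h import *
st(); rel(H-0.05*ex+np.array([0,0,0.23]),q=qbin(12))
E
```

```text
t32.18 pos [0.43   0.0461 0.2039] yaw_y 87.1 z [-0.003 -0.003 -1.   ] F [ 1.   0.7 -2.6] op 0.879 q [ 0.1   0.59 -0.49  2.17  0.58  0.51  0.69]
shift mm [-196.8  -97.3  -38.4] turn [ -0.  -12.2   1.1]
```

```bash
python3 - <<'E'
from h import *
P=lambda bx,z,by=0:np.array([H[0],H[1],0])+bx*ex+by*ey+np.array([0,0,z])
rel(P(-.060,.20),q=qbin(22)); rel(P(-.047,.169),q=qbin(22))
E
```

```text
shift mm [-186.9  -97.     3.6] turn [  0.1 -22.2   1.1]
shift mm [-200.   -97.1   34.6] turn [  0.1 -22.2   1.1]
```

>>> send_rows:
  moves: [-0.03, -0.016, -0.005, 0, -4, 0, -0.065, -0.034, -0.01, 0, -8, 0, -0.1, -0.052, -0.01, 0, -13, 0, -0.135, -0.07, -0.005, 0, -18, 1, -0.168, -0.087, 0, 0, -22, 1]

```text
clock: 32.6
tool_pos: [0.5936, -0.051, 0.2039]
eef_rot: [0.034, 0.981, -0.006, 0.191]
contact_force: [0.4, 0.3, -4.3]
opening: 0.878
```

```bash
python3 - <<'E'
from h import *
P=lambda bx,z,by=0:np.array([H[0],H[1],0])+bx*ex+by*ey+np.array([0,0,z])
st(); rel(P(-.047,.169),q=qbin(22))
E
```

```text
t32.60 pos [ 0.5936 -0.051   0.2039] yaw_y 86.0 z [ 0.374 -0.025 -0.927] F [ 0.4  0.3 -4.3] op 0.878 q [ 0.03  0.64 -0.06  2.07  0.96  0.08  0.55]
shift mm [-16.3  -8.2  44.2] turn [ 0.1 -0.   0. ]
```

```bash
python3 - <<'E'
from h import *
P=lambda bx,z,by=0:np.array([H[0],H[1],0])+bx*ex+by*ey+np.array([0,0,z])
rel(P(-.040,.18),q=qbin(12)); 
E
```

```text
shift mm [-26.9  -8.2  36.6] turn [ 0.1 10.   0. ]
```

>>> send_rows:
  moves: [-0.005, -0.002, 0, 0, 3, 0, -0.011, -0.004, 0.006, 0, 6, 0, -0.018, -0.006, 0.015, 0, 9, 0, -0.025, -0.008, 0.027, 0, 10, 0, -0.027, -0.008, 0.036, 0, 10, 0]

```text
clock: 33.02
tool_pos: [0.633, -0.063, 0.1795]
eef_rot: [0.036, 0.994, -0.003, 0.104]
contact_force: [-0.3, -0.7, -2.7]
opening: 0.879
```

```bash
python3 - <<'E'
from h import *
P=lambda bx,z,by=0:np.array([H[0],H[1],0])+bx*ex+by*ey+np.array([0,0,z])
st();rel(P(-.025,.12),q=qbin(12));rel(P(-.020,.09),q=qbin(12)); 
p=imaging.snapshot("scene"); cv2.imwrite("pics/s12.png",p["image"][140:300,230:430,::-1].repeat(3,0).repeat(3,1))
p=imaging.snapshot("top"); cv2.imwrite("pics/t12.png",p["image"][100:280,240:440,::-1].repeat(3,0).repeat(3,1))
E
```

```text
t33.02 pos [ 0.633  -0.063   0.1795] yaw_y 85.9 z [ 0.207 -0.013 -0.978] F [-0.3 -0.7 -2.7] op 0.879 q [ 0.31  0.78 -0.5   1.8   0.77  0.53  0.83]
shift mm [-0.9  1.  61. ] turn [ 0.1 -0.  -0.1]
shift mm [ 0.4  0.9 91.4] turn [ 0.1 -0.  -0.1]
```

View pics/s12.png

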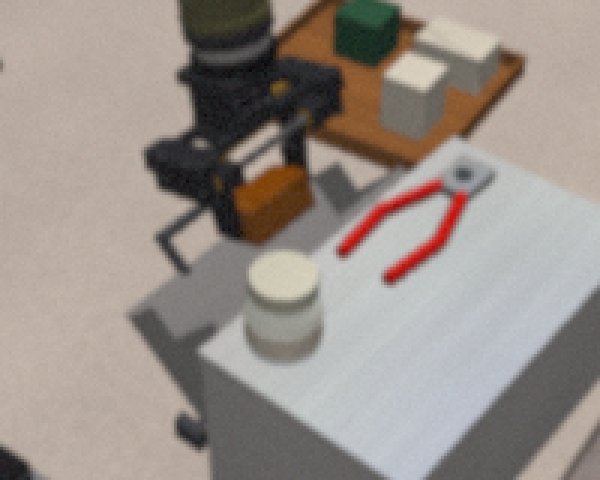

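View pics/t12.png

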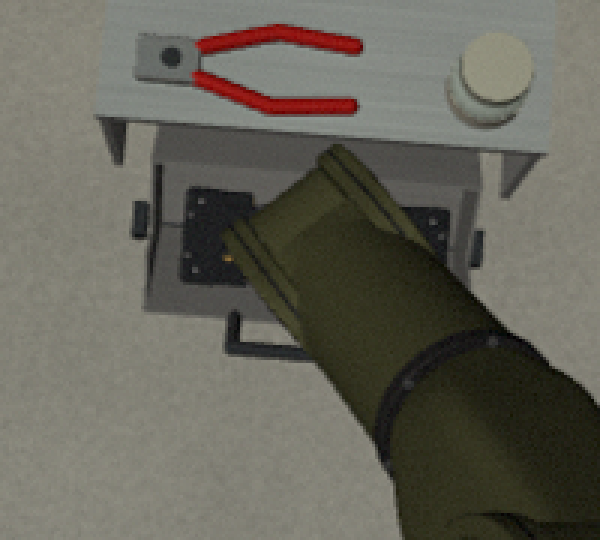

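The brick is over the open bin, gripper centred in the mouth. Lowering in stages.

>>> send_rows:
  moves: [0, 0, 0.01, 0, 0, 0, 0, 0.001, 0.024, 0, 0, 0, 0, 0.001, 0.038, 0, 0, 0, 0, 0.001, 0.052, 0, 0, 0, 0, 0.001, 0.06, 0, 0, 0]

```text
clock: 33.53
tool_pos: [0.6418, -0.0616, 0.117]
eef_rot: [0.034, 0.994, -0.003, 0.101]
contact_force: [-0.4, -0.3, -2.7]
opening: 0.882
```

```bash
python3 - <<'E'
from h import *
P=lambda bx,z,by=0:np.array([H[0],H[1],0])+bx*ex+by*ey+np.array([0,0,z])
st();rel(P(-.020,.09),q=qbin(12)); 
p=imaging.snapshot("scene"); cv2.imwrite("pics/s13.png",p["image"][140:300,230:430,::-1].repeat(3,0).repeat(3,1))
E
```

```text
t33.53 pos [ 0.6418 -0.0616  0.117 ] yaw_y 86.0 z [ 0.201 -0.014 -0.979] F [-0.4 -0.3 -2.7] op 0.882 q [ 0.25  0.88 -0.4   1.8   0.85  0.43  0.75]
shift mm [-4.2 -1.  28.4] turn [ 0.  -0.4  0.1]
```

View pics/s13.png

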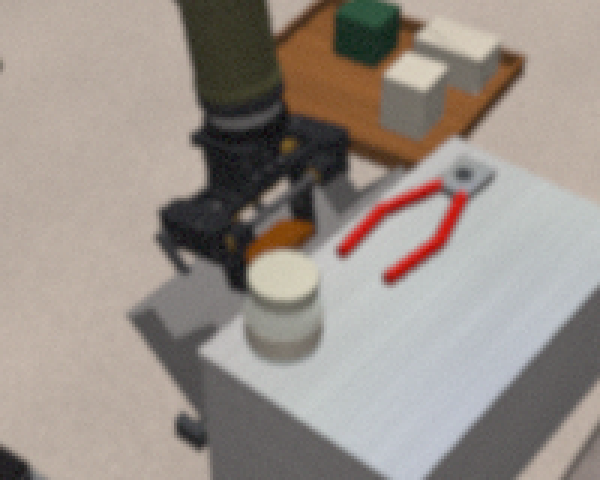

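>>> send_rows:
  moves: [-0.002, 0, 0.006, 0, 0, 0, -0.003, 0, 0.012, 0, 0, 0, -0.004, 0, 0.018, 0, 0, 0, -0.004, 0, 0.024, 0, 0, 0, -0.004, 0, 0.029, 0, 0, 0]

```text
clock: 34.0
tool_pos: [0.6515, -0.0624, 0.088]
eef_rot: [0.035, 0.994, -0.003, 0.101]
contact_force: [-0.0, -0.2, -2.3]
opening: 0.884
```

>>> send_rows:
  moves: [0, 0, 0.001, 0, 0, 0, 0, 0, 0.002, 0, 0, 0, 0, 0, 0.003, 0, 0, 0, 0, 0, 0.004, 0, 0, 0, 0, 0, 0.005, 0, 0, 0]

```text
clock: 34.42
tool_pos: [0.6527, -0.0624, 0.0834]
eef_rot: [0.035, 0.994, -0.003, 0.101]
contact_force: [0.0, 0.6, -3.3]
opening: 0.884
```

>>> send_rows:
  moves: [0, 0, 0.002, 0, 0, 0, 0, 0, 0.003, 0, 0, 0, 0, 0, 0.003, 0, 0, 0, 0, 0, 0.003, 0, 0, 0, 0, 0, 0.003, 0, 0, 0]
  claw: -1

```text
clock: 34.83
tool_pos: [0.6535, -0.0625, 0.0807]
eef_rot: [0.035, 0.994, -0.003, 0.101]
contact_force: [-0.1, -0.2, 0.2]
opening: 1.004
```

>>> send_rows:
  moves: [0, 0, -0.01, 0, 0, 0, 0, 0, -0.03, 0, 0, 0, 0, 0, -0.06, 0, 0, 0, 0, 0, -0.09, 0, 0, 0, 0, 0, -0.12, 0, 0, 0]

```text
clock: 35.25
tool_pos: [0.6288, -0.0607, 0.2001]
eef_rot: [0.034, 0.994, -0.003, 0.101]
contact_force: [1.0, 0.2, 0.5]
opening: 0.996
```

```bash
python3 - <<'E'
from h import *
st(); rel([0.53,0.05,0.25],q=qbar(0))
p=imaging.snapshot("scene"); cv2.imwrite("pics/s14.png",p["image"][140:300,230:430,::-1].repeat(3,0).repeat(3,1))
E
```

```text
t35.25 pos [ 0.6288 -0.0607  0.2001] yaw_y 86.0 z [ 0.201 -0.013 -0.979] F [1.  0.2 0.5] op 0.996 q [ 0.33  0.76 -0.53  1.79  0.73  0.58  0.85]
shift mm [ 94.  103.7 -70.2] turn [ 9.2  9.1 89.7]
```

View pics/s14.png

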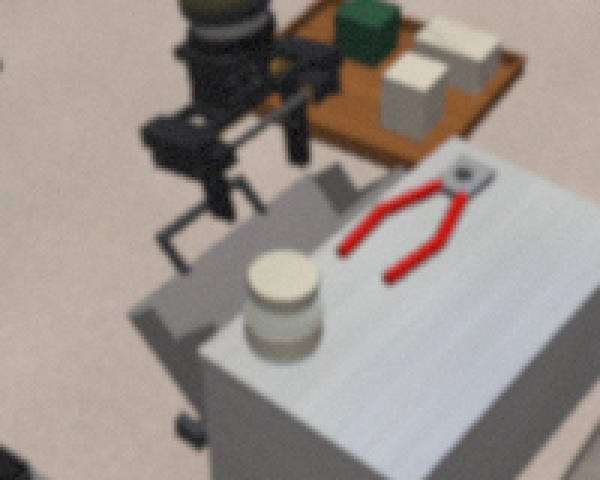

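The brick is inside the bin, no longer visible from outside. I'll close the fingers, go in front of the bar and push the bin home.

```bash
cat >> h.py <<'E'
P=lambda bx,z,by=0:np.array([H[0],H[1],0])+bx*ex+by*ey+np.array([0,0,z])
E
python3 - <<'E'
from h import *
p=imaging.snapshot("top"); cv2.imwrite("pics/t14.png",p["image"][100:280,240:440,::-1].repeat(3,0).repeat(3,1))
st(); rel(P(-.155,.2),q=qbin(0)); rel(P(-.155,.123),q=qbin(0))
E
```

```text
t35.35 pos [ 0.6313 -0.0603  0.204 ] yaw_y 86.0 z [ 0.21  -0.013 -0.978] F [ 1.3 -0.1  0.8] op 0.997 q [ 0.33  0.75 -0.54  1.79  0.74  0.58  0.85]
shift mm [112.9  -1.3 -20.2] turn [ 0.1 12.1  0.1]
shift mm [129.1  -1.4  55.1] turn [ 0.1 12.1  0.1]
```

View pics/t14.png

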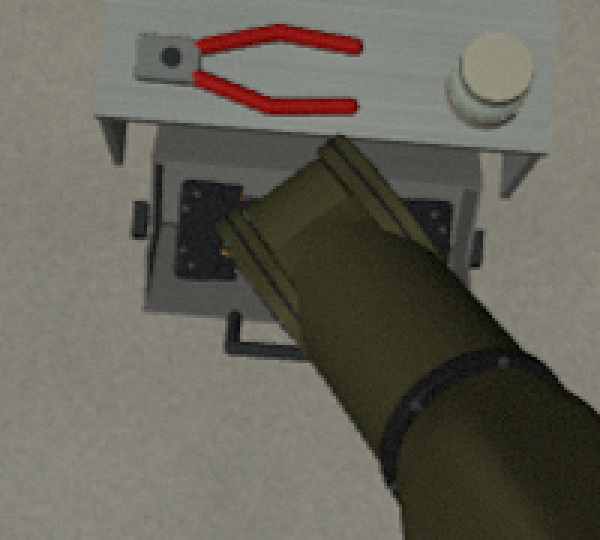

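>>> send_rows:
  moves: [0.022, 0, -0.004, 0, 2.5, 0, 0.045, 0, -0.008, 0, 5, 0, 0.068, 0, -0.012, 0, 7.5, 0, 0.092, 0, -0.016, 0, 10, 0, 0.113, -0.001, -0.02, 0, 12, 0]
  claw: 1

```text
clock: 35.77
tool_pos: [0.5154, -0.0532, 0.1998]
eef_rot: [0.035, 0.999, 0.001, -0.0]
contact_force: [0.0, -1.0, -0.3]
opening: 0.639
```

>>> send_rows:
  moves: [0, 0, 0.01, 0, 0, 0, 0, 0, 0.02, 0, 0, 0, 0, 0, 0.03, 0, 0, 0, 0, 0, 0.04, 0, 0, 0, 0, 0, 0.05, 0, 0, 0]

```text
clock: 36.18
tool_pos: [0.5159, -0.053, 0.1484]
eef_rot: [0.035, 0.999, 0.001, -0.0]
contact_force: [-0.6, 0.4, 0.3]
opening: 0.269
```

```bash
python3 - <<'E'
from h import *
p=imaging.snapshot("top"); cv2.imwrite("pics/t15.png",p["image"][100:280,240:440,::-1].repeat(3,0).repeat(3,1))
for s in imaging.silhouettes("smalti_a",p)[:2]: print(s["score"],s["box"],s["pixels"].sum())
st(); rel(P(-.155,.123),q=qbin(0))
def push(th,off=-.015,d=.010): return H+0.155*(-np.sin(th)*ex+np.cos(th)*ez)+off*ex+d*ez,qbin(0)
rows([push(.85,-.03),push(.85),push(.75),push(.6),push(.45),push(.3),push(.15),push(0)])
E
```

```text
0.73 [0.5352, 0.4361, 0.0527, 0.0523] 580
0.34 [0.2405, 0.5355, 0.0523, 0.1045] 1108
t36.28 pos [ 0.5147 -0.0531  0.1478] yaw_y 86.1 z [-0.003  0.001 -1.   ] F [ 0.5 -0.3  0.2] op 0.176 q [ 0.33  0.78 -0.53  1.98  0.71  0.58  0.82]
shift mm [-2.3 -0.4 24.8] turn [ 0.1 -0.2  0.1]
[-10.8  -0.4  23.4   0.1  -0.2   0.1]
[-25.8  -0.5  23.4   0.1  -0.2   0.1]
[-36.6  -0.5  12.2   0.1  -0.2   0.1]
[-54.7  -0.5  -2.3   0.1  -0.2   0.1]
[-74.7  -0.5 -14.    0.1  -0.2   0.1]
[-96.3  -0.5 -22.6   0.1  -0.2   0.1]
[-1.19e+02 -6.00e-01 -2.79e+01  1.00e-01 -2.00e-01  1.00e-01]
[-1.421e+02 -6.000e-01 -2.970e+01  1.000e-01 -2.000e-01  1.000e-01]
```

View pics/t15.png

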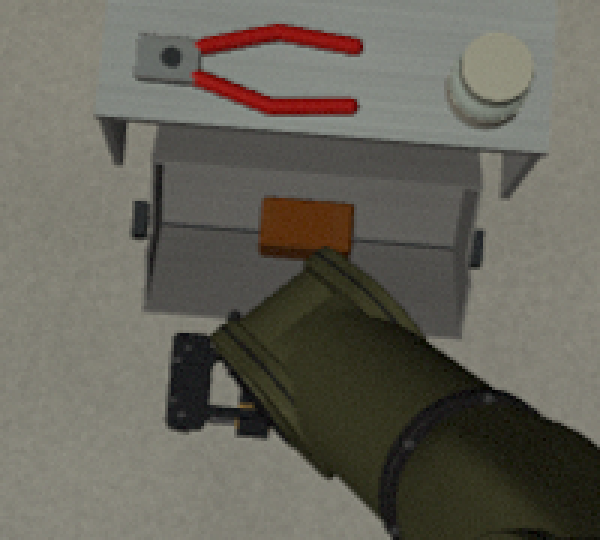

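The brick rests in the V at (307,228). Now push.

>>> send_rows:
  moves: [0, 0, 0.008, 0, 0, 0, -0.002, 0, 0.016, 0, 0, 0, -0.006, 0, 0.0235, 0, 0, 0, -0.014, 0, 0.0235, 0, 0, 0, -0.022, 0, 0.0235, 0, 0, 0]

```text
clock: 36.7
tool_pos: [0.5372, -0.0546, 0.1238]
eef_rot: [0.034, 0.999, 0.001, -0.002]
contact_force: [-0.1, 0.0, 0.7]
opening: 0.002
```

```bash
cat >> h.py <<'E'
def push(th,off=-.015,d=.010): return H+0.155*(-np.sin(th)*ex+np.cos(th)*ez)+off*ex+d*ez,qbin(0)
E
python3 - <<'E'
from h import *
st()
rows([push(.85),push(.75),push(.6),push(.45),push(.3),push(.15),push(0)])
E
```

```text
t36.70 pos [ 0.5372 -0.0546  0.1238] yaw_y 86.1 z [-0.004  0.001 -1.   ] F [-0.1  0.   0.7] op 0.002 q [ 0.32  0.84 -0.51  1.92  0.73  0.58  0.82]
[-3.2 -0.5 -0.5  0.1 -0.2  0.1]
[-13.9  -0.5 -11.6   0.1  -0.2   0.1]
[-32.   -0.5 -26.2   0.1  -0.2   0.1]
[-52.1  -0.6 -37.9   0.1  -0.2   0.1]
[-73.6  -0.6 -46.5   0.1  -0.2   0.1]
[-96.3  -0.7 -51.8   0.1  -0.2   0.1]
[-1.194e+02 -7.000e-01 -5.360e+01  1.000e-01 -2.000e-01  1.000e-01]
```

>>> send_rows:
  moves: [-0.005, 0, -0.001, 0, 0, 0, -0.01, 0, -0.006, 0, 0, 0, -0.016, 0, -0.0125, 0, 0, 0, -0.024, 0, -0.02, 0, 0, 0, -0.033, 0, -0.0265, 0, 0, 0]

```text
clock: 37.12
tool_pos: [0.5693, -0.0568, 0.1509]
eef_rot: [0.034, 0.999, 0.0, -0.003]
contact_force: [-3.2, 0.1, 2.5]
opening: 0.006
```

```bash
python3 - <<'E'
from h import *
st()
rows([push(.6),push(.5),push(.4),push(.3),push(.2),push(.15),push(.1),push(0.05),push(0)])
E
```

```text
t37.12 pos [ 0.5693 -0.0568  0.1509] yaw_y 86.1 z [-0.007  0.001 -1.   ] F [-3.2  0.1  2.5] op 0.006 q [ 0.34  0.83 -0.57  1.81  0.66  0.71  0.91]
[ 0.  -0.5  0.9  0.  -0.4  0.1]
[-13.1  -0.6  -7.3   0.   -0.4   0.1]
[-27.   -0.6 -14.1   0.   -0.4   0.1]
[-41.6  -0.6 -19.5   0.   -0.4   0.1]
[-56.5  -0.7 -23.4   0.   -0.4   0.1]
[-64.2  -0.7 -24.8   0.   -0.4   0.1]
[-71.8  -0.7 -25.9   0.   -0.4   0.1]
[-79.6  -0.7 -26.5   0.   -0.4   0.1]
[-87.3  -0.7 -26.7   0.   -0.4   0.1]
```

Contact force matches moving the bin; continuing.

>>> send_rows:
  moves: [-0.01, 0, -0.006, 0, 0, 0, -0.02, 0, -0.011, 0, 0, 0, -0.03, 0, -0.0155, 0, 0, 0, -0.042, 0, -0.0195, 0, 0, 0, -0.054, 0, -0.023, 0, 0, 0]

```text
clock: 37.53
tool_pos: [0.6244, -0.0607, 0.1745]
eef_rot: [0.034, 0.999, 0.001, -0.003]
contact_force: [0.3, 0.6, -0.4]
opening: 0.007
```

```bash
python3 - <<'E'
from h import *
st()
rows([push(.15),push(.1),push(0.05),push(0)])
p=imaging.snapshot("scene"); cv2.imwrite("pics/s15.png",p["image"][140:300,230:430,::-1].repeat(3,0).repeat(3,1))
E
```

```text
t37.53 pos [ 0.6244 -0.0607  0.1745] yaw_y 86.1 z [-0.006  0.002 -1.   ] F [ 0.3  0.6 -0.4] op 0.007 q [ 0.35  0.86 -0.61  1.62  0.6   0.86  1.  ]
[-9.1 -0.5 -0.8  0.1 -0.4  0.1]
[-16.8  -0.5  -1.8   0.1  -0.4   0.1]
[-24.5  -0.6  -2.5   0.1  -0.4   0.1]
[-32.3  -0.6  -2.7   0.1  -0.4   0.1]
```

View pics/s15.png

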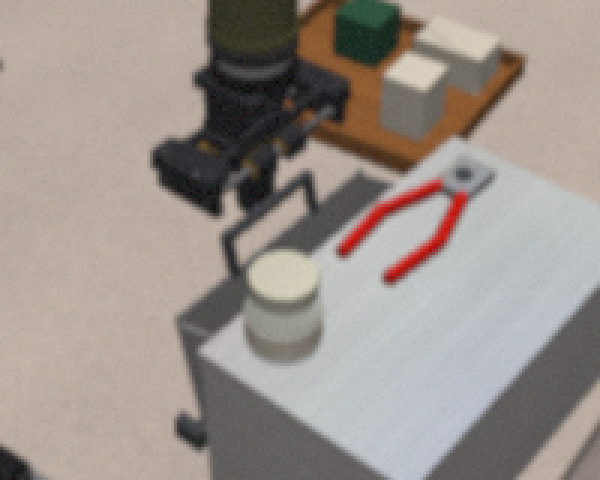

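>>> send_rows:
  moves: [-0.007, 0, -0.001, 0, 0, 0, -0.014, 0, -0.0015, 0, 0, 0, -0.02, 0, -0.002, 0, 0, 0, -0.026, 0, -0.0025, 0, 0, 0, -0.032, 0, -0.0025, 0, 0, 0]

```text
clock: 38.0
tool_pos: [0.6565, -0.0629, 0.1774]
eef_rot: [0.035, 0.999, 0.001, -0.005]
contact_force: [-19.5, 0.9, 13.4]
opening: 0.007
```

>>> send_rows:
  moves: [-0.002, 0, 0, 0, 0, 0, -0.004, 0, 0, 0, 0, 0, -0.006, 0, 0, 0, 0, 0, -0.008, 0, 0, 0, 0, 0, -0.01, 0, 0, 0, 0, 0]

```text
clock: 38.42
tool_pos: [0.657, -0.0628, 0.177]
eef_rot: [0.034, 0.999, -0.001, -0.016]
contact_force: [-29.5, 1.7, 21.9]
opening: 0.006
```

```bash
python3 - <<'E'
from h import *
st()
E
```

```text
t38.42 pos [ 0.657  -0.0628  0.177 ] yaw_y 86.1 z [-0.032 -0.001 -0.999] F [-29.5   1.7  21.9] op 0.006 q [ 0.33  0.91 -0.61  1.48  0.58  0.97  1.05]
```

>>> send_rows:
  moves: [0.01, 0, 0, 0, 0, 0, 0.025, 0, -0.005, 0, 1, 0, 0.04, 0, -0.02, 0, 2, 0, 0.06, 0, -0.04, 0, 2, 0, 0.08, 0, -0.06, 0, 2, 0]
  claw: -1

```text
clock: 38.83
tool_pos: [0.5784, -0.0572, 0.2395]
eef_rot: [0.034, 0.999, -0.0, -0.034]
contact_force: [0.6, 0.3, 1.0]
opening: 0.357
```

```bash
python3 - <<'E'
from h import *
st()
rel([0.536,-0.371,0.2],92.7)
p=imaging.snapshot("top"); w=cloud(p)
cv2.imwrite("pics/t16.png",p["image"][40:320,200:500,::-1].repeat(2,0).repeat(2,1))
for q in ("case","panel","nipper","jar"):
  for s in imaging.silhouettes(q,p)[:1]:
        m=s["pixels"]; v,u=np.nonzero(m); z,rc,k=topface(w,m)
        print(q,"%.2f"%s["score"],"px",u.mean().round(),v.mean().round(),m.sum(),"z%.3f"%z,np.round(rc[0]),np.round(rc[1]),round(rc[2],1),k)
d=w-np.array([H[0],H[1],0]); bx=d@ex; by=d@ey; z=w[...,2]
m=(z>.155)&(z<.19)&(bx<.03)&(bx>-.06)&(abs(by)<.06); print("bar",m.sum(),np.median(bx[m]),np.percentile(bx[m],[5,95]))
m=(z>.115)&(z<.145)&(bx<.03)&(bx>-.06)&(abs(by)<.12)&(abs(by)>.065); print("panel top",m.sum(),np.median(bx[m]))
E
```

```text
t38.83 pos [ 0.5784 -0.0572  0.2395] yaw_y 86.1 z [-0.068  0.002 -0.998] F [0.6 0.3 1. ] op 0.357 q [ 0.38  0.76 -0.66  1.65  0.51  0.99  1.04]
shift mm [  18.2 -315.9   41.6] turn [ 0.1 -3.9 -6.6]
case 0.81 px 467.0 228.0 1192 z0.079 [ 536. -370.] [147.  48.] 2.4 907
panel 0.75 px 464.0 215.0 1596 z0.023 [ 540. -375.] [259. 100.] 2.0 1278
nipper 0.66 px 316.0 119.0 853 z0.192 [765. -14.] [ 69. 174.] 6.6 683
jar 0.33 px 187.0 247.0 9476 z0.024 [501. 340.] [290. 262.] 3.1 1110
bar 3 -0.003400208596980678 [-0.00498388 -0.00181837]
panel top 64 -0.0009305350071162832
```

View pics/t16.png

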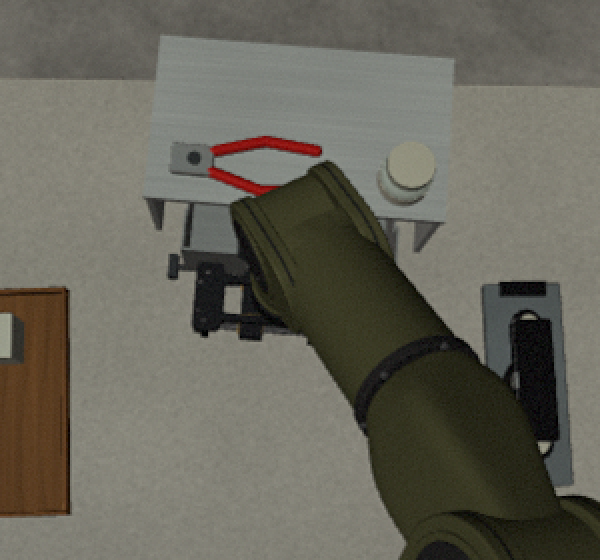

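>>> send_rows:
  moves: [0.002, -0.04, 0.003, 0, -1, -1, 0.006, -0.08, 0.008, 0, -2, -2, 0.01, -0.12, 0.015, 0, -3, -3, 0.013, -0.16, 0.02, 0, -4, -5, 0.015, -0.2, 0.025, 0, -4, -6.5]

```text
clock: 39.5
tool_pos: [0.5483, -0.2584, 0.2139]
eef_rot: [-0.023, 1.0, 0.0, 0.001]
contact_force: [0.2, 1.2, -0.4]
opening: 0.962
```

```bash
python3 - <<'E'
from h import *
st()
rel([0.536,-0.370,0.15],92.5)
E
```

```text
t39.50 pos [ 0.5483 -0.2584  0.2139] yaw_y 92.7 z [ 0.001  0.001 -1.   ] F [ 0.2  1.2 -0.4] op 0.962 q [ 0.74  0.8  -0.69  1.66  0.62  0.91  1.43]
shift mm [  17.6 -111.    63.8] turn [0.1 0.1 0.2]
```

>>> send_rows:
  moves: [0.004, -0.028, 0.01, 0, 0, 0, 0.008, -0.056, 0.02, 0, 0, 0, 0.013, -0.084, 0.035, 0, 0, 0, 0.0175, -0.105, 0.05, 0, 0, 0, 0.0175, -0.111, 0.064, 0, 0, 0]

```text
clock: 39.92
tool_pos: [0.5339, -0.3757, 0.1467]
eef_rot: [-0.02, 1.0, -0.001, -0.001]
contact_force: [-0.3, -0.4, 0.2]
opening: 1.0
```

>>> send_rows:
  moves: [0, 0, 0, 0, 0, 0, 0, 0, 0, 0, 0, 0, 0, 0, 0, 0, 0, 0, 0, 0, 0, 0, 0, 0, 0, 0, 0, 0, 0, 0]

```text
clock: 40.33
tool_pos: [0.5352, -0.3741, 0.1478]
eef_rot: [-0.021, 1.0, -0.001, 0.0]
contact_force: [-0.3, -0.1, 0.1]
opening: 1.001
```

```bash
python3 - <<'E'
from h import *
st()
rel([0.536,-0.370,0.073],92.5)
p=imaging.snapshot("top"); w=cloud(p)
cv2.imwrite("pics/t17.png",p["image"][40:320,200:500,::-1].repeat(2,0).repeat(2,1))
d=w-np.array([H[0],H[1],0]); bx=d@ex; by=d@ey; z=w[...,2]
m=(z>.155)&(z<.19)&(bx<.03)&(bx>-.06)&(abs(by)<.06); print("bar",m.sum(),np.median(bx[m]),np.percentile(bx[m],[5,95]),np.median(z[m]))
m=(z>.115)&(z<.145)&(bx<.03)&(bx>-.06)&(abs(by)<.12)&(abs(by)>.065); print("panel top",m.sum(),np.median(bx[m]))
for s in imaging.pinpoint("bin_bar",p)[:2]: 
    u,v=s["point"][0]*640,s["point"][1]*400; print(s["score"],u,v,((ray(p,u,v,.167)-H)@ex).round(4))
E
```

```text
t40.33 pos [ 0.5352 -0.3741  0.1478] yaw_y 92.4 z [ 0.    -0.001 -1.   ] F [-0.3 -0.1  0.1] op 1.001 q [ 0.87  0.94 -0.65  1.56  0.68  0.89  1.58]
shift mm [-1.   4.1 74.8] turn [-0.1 -0.  -0.1]
bar 274 -0.001760229237528642 [-0.00614764  0.00439693] 0.17068175102177058
panel top 125 -0.0009286744585053773
0.83 343.23199999999997 164.12 0.0019
```

View pics/t17.png

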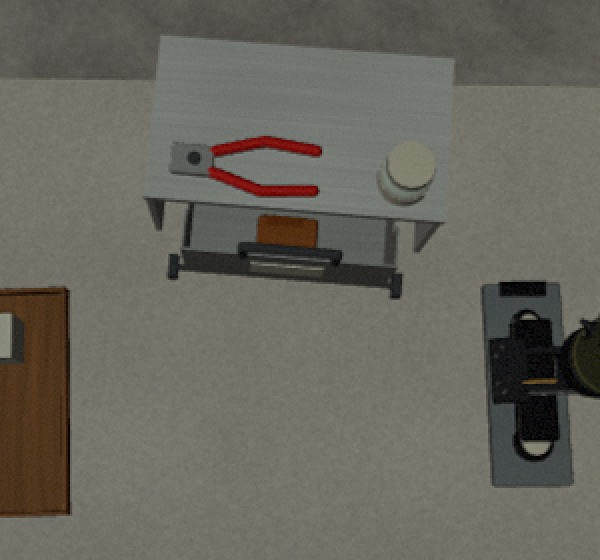

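The bin is home: the bar, at (290,252) in the crop, lies over the hinge line, with the brick inside at (288,230). Grasping the case next.

>>> send_rows:
  moves: [-0.001, 0.004, 0.015, 0, 0, 0, -0.001, 0.004, 0.035, 0, 0, 0, -0.001, 0.004, 0.055, 0, 0, 0, -0.001, 0.004, 0.07, 0, 0, 0, -0.001, 0.004, 0.0745, 0, 0, 0]

```text
clock: 40.85
tool_pos: [0.5343, -0.3702, 0.071]
eef_rot: [-0.021, 1.0, -0.0, -0.002]
contact_force: [-0.7, -0.2, 0.3]
opening: 1.002
```

>>> send_rows:
  moves: [0, 0, 0, 0, 0, 0, 0, 0, 0, 0, 0, 0, 0, 0, 0, 0, 0, 0, 0, 0, 0, 0, 0, 0, 0, 0, 0, 0, 0, 0]
  claw: 1
  grip_force: 20

```text
clock: 41.27
tool_pos: [0.5348, -0.3705, 0.0719]
eef_rot: [-0.021, 1.0, -0.001, -0.001]
contact_force: [0.2, 0.6, -0.4]
opening: 0.646
```

>>> send_rows:
  moves: [0, 0, 0, 0, 0, 0, 0, 0, 0, 0, 0, 0, 0, 0, 0, 0, 0, 0, 0, 0, 0, 0, 0, 0, 0, 0, 0, 0, 0, 0]

```text
clock: 41.68
tool_pos: [0.5352, -0.3709, 0.0724]
eef_rot: [-0.021, 1.0, -0.001, -0.001]
contact_force: [0.7, -1.0, 2.9]
opening: 0.509
```

>>> send_rows:
  moves: [0, 0, -0.01, 0, 0, 0, 0, 0, -0.025, 0, 0, 0, 0, 0, -0.045, 0, 0, 0, 0, 0, -0.065, 0, 0, 0, 0, 0, -0.09, 0, 0, 0]

```text
clock: 42.1
tool_pos: [0.5346, -0.3701, 0.1634]
eef_rot: [-0.021, 1.0, -0.0, -0.002]
contact_force: [-0.2, 0.6, -1.2]
opening: 0.508
```

```bash
python3 - <<'E'
from h import *
st()
rel([0.46,0.28,0.16],92.5); rel([0.50,-0.1,0.16],92.5)
E
```

```text
t42.10 pos [ 0.5346 -0.3701  0.1634] yaw_y 92.4 z [-0.003 -0.001 -1.   ] F [-0.2  0.6 -1.2] op 0.508 q [ 0.87  0.92 -0.66  1.55  0.67  0.91  1.59]
shift mm [ 47.3 652.7   3.1] turn [-0.  -0.2 -0.1]
shift mm [ 23.3 271.3   3.3] turn [-0.  -0.2 -0.1]
```

>>> send_rows:
  moves: [0.004, 0.038, 0, 0, 0, 0, 0.008, 0.078, 0, 0, 0, 0, 0.011, 0.118, 0, 0, 0, 0, 0.015, 0.158, 0, 0, 0, 0, 0.018, 0.2, 0, 0, 0, 0]

```text
clock: 42.52
tool_pos: [0.5076, -0.1701, 0.1645]
eef_rot: [-0.02, 1.0, -0.001, -0.001]
contact_force: [0.6, 1.1, -1.4]
opening: 0.508
```

>>> send_rows:
  moves: [0.004, 0.04, 0, 0, 0, 0, 0.008, 0.08, 0, 0, 0, 0, 0.012, 0.12, 0, 0, 0, 0, 0.016, 0.16, 0, 0, 0, 0, 0.02, 0.2, 0, 0, 0, 0]

```text
clock: 42.93
tool_pos: [0.479, 0.031, 0.1654]
eef_rot: [-0.021, 1.0, -0.001, -0.001]
contact_force: [-0.2, 0.1, -1.4]
opening: 0.51
```

```bash
python3 - <<'E'
from h import *
st()
rel([0.455,0.278,0.16],92.8)
E
```

```text
t42.93 pos [0.479  0.031  0.1654] yaw_y 92.4 z [-0.001 -0.001 -1.   ] F [-0.2  0.1 -1.4] op 0.510 q [ 0.17  0.72 -0.54  2.07  0.72  0.54  0.72]
shift mm [ 13.8 247.8   5.2] turn [-0.1 -0.1 -0.4]
```

>>> send_rows:
  moves: [0.003, 0.04, 0, 0, 0, 0, 0.006, 0.08, 0, 0, 0, 0, 0.008, 0.12, 0, 0, 0, 0, 0.01, 0.16, 0, 0, 0, 0, 0.012, 0.2, 0, 0, 0, 0]

```text
clock: 43.35
tool_pos: [0.4581, 0.2326, 0.1664]
eef_rot: [-0.021, 1.0, -0.0, -0.0]
contact_force: [0.7, -0.8, -2.0]
opening: 0.507
```

>>> send_rows:
  moves: [0.001, 0.025, 0, 0, 0, 0, 0.002, 0.045, 0.01, 0, 0, 0, 0.002, 0.048, 0.03, 0, 0, 0, 0.002, 0.048, 0.05, 0, 0, 0, 0.002, 0.048, 0.07, 0, 0, 0]

```text
clock: 43.77
tool_pos: [0.454, 0.2818, 0.0968]
eef_rot: [-0.022, 1.0, 0.0, 0.0]
contact_force: [-0.3, 0.4, -2.3]
opening: 0.511
```

```bash
python3 - <<'E'
from h import *
st()
rel([0.455,0.278,0.037],92.8)
E
```

```text
t43.77 pos [0.454  0.2818 0.0968] yaw_y 92.5 z [ 0.001  0.001 -1.   ] F [-0.3  0.4 -2.3] op 0.511 q [-0.39  0.86 -0.42  1.96  0.74  0.48  0.26]
shift mm [-0.8 -3.9 59.8] turn [ 0.   0.1 -0.3]
```

>>> send_rows:
  moves: [0, 0, 0.012, 0, 0, 0, 0, 0, 0.027, 0, 0, 0, 0, 0, 0.042, 0, 0, 0, 0, 0, 0.055, 0, 0, 0, 0, 0, 0.06, 0, 0, 0]

```text
clock: 44.18
tool_pos: [0.4536, 0.2821, 0.0363]
eef_rot: [-0.022, 1.0, 0.0, 0.0]
contact_force: [-2.1, -1.6, 25.3]
opening: 0.51
```

>>> send_rows:
  moves: [0, 0, 0, 0, 0, 0, 0, 0, 0, 0, 0, 0, 0, 0, 0, 0, 0, 0, 0, 0, 0, 0, 0, 0, 0, 0, 0, 0, 0, 0]
  claw: -0.45

```text
clock: 44.6
tool_pos: [0.454, 0.2824, 0.037]
eef_rot: [-0.022, 1.0, 0.001, 0.001]
contact_force: [-0.3, -0.2, 0.6]
opening: 0.726
```

>>> send_rows:
  moves: [0, 0, -0.01, 0, 0, 0, 0, 0, -0.04, 0, 0, 0, 0, 0, -0.08, 0, 0, 0, 0, 0, -0.12, 0, 0, 0, 0, 0, -0.15, 0, 0, 0]

```text
clock: 45.02
tool_pos: [0.4539, 0.2824, 0.1908]
eef_rot: [-0.022, 1.0, 0.001, 0.001]
contact_force: [0.8, 0.6, 0.2]
opening: 0.724
```

```bash
python3 - <<'E'
from h import *
st()
p=imaging.snapshot("top"); w=cloud(p)
cv2.imwrite("pics/t18.png",p["image"][160:320,100:500,::-1].repeat(2,0).repeat(2,1))
cv2.imwrite("pics/k18.png",p["image"][160:300,420:510,::-1].repeat(4,0).repeat(4,1))
for q in ["key_s_top","key_m_top","key_l_top","panel"]:
    for s in imaging.pinpoint(q,p)[:3]:
        u,v=s["point"][0]*640,s["point"][1]*400
        print(q,"%.2f"%s["score"],round(u,1),round(v,1),ray(p,u,v,0.042).round(4))
g=cv2.cvtColor(p["image"],cv2.COLOR_RGB2GRAY)
z=w[...,2]; m=((z>.035)&(z<.06)&(abs(w[...,0]-.54)<.13)&(abs(w[...,1]+.375)<.06)).astype(np.uint8)
n,l,stt,c=cv2.connectedComponentsWithStats(m)
for i in range(1,n):
    if stt[i,4]>20: 
        Q=w[l==i]; rc=cv2.minEnclosingCircle((Q[:,:2]*1000).astype(np.float32)); print(stt[i,4],c[i],Q.mean(0).round(4),np.round(rc[1],1), np.round(np.ptp(Q,axis=0),3))
E
```

```text
t45.02 pos [0.4539 0.2824 0.1908] yaw_y 92.5 z [ 0.003  0.003 -1.   ] F [0.8 0.6 0.2] op 0.724 q [-0.3   0.73 -0.57  1.9   0.6   0.68  0.38]
key_s_top 0.60 463.2 204.6 [ 0.6033 -0.3715  0.042 ]
key_m_top 0.63 468.8 259.0 [ 0.4671 -0.381   0.042 ]
key_l_top 0.78 465.9 228.7 [ 0.5424 -0.3763  0.042 ]
key_l_top 0.75 341.9 180.2 [ 0.661  -0.0646  0.042 ]
panel 0.98 458.1 231.6 [ 0.5347 -0.3566  0.042 ]
60 [463.66666667 200.83333333] [ 0.6132 -0.3731  0.041 ] 12.0 [0.024 0.023 0.011]
318 [465.61320755 230.5754717 ] [ 0.5378 -0.3758  0.0406] 28.3 [0.049 0.051 0.012]
153 [467.36601307 260.62745098] [ 0.4631 -0.3776  0.041 ] 20.1 [0.032 0.038 0.014]
```

View pics/t18.png

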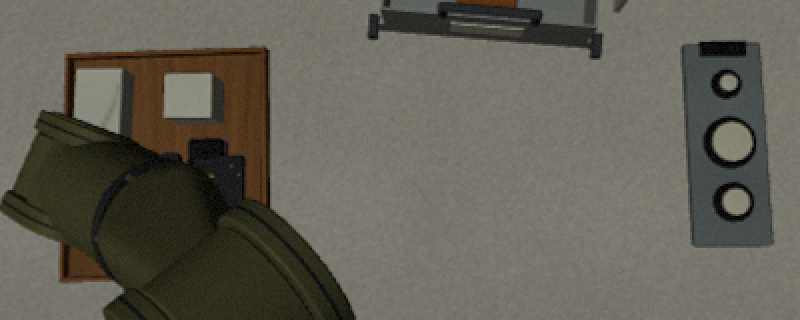

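View pics/k18.png

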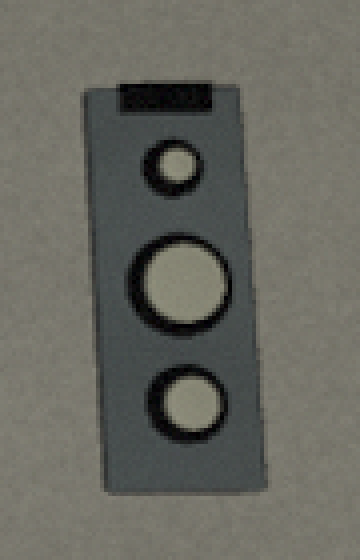

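Keys: small at (172,165), large at (185,285), middle-sized at (193,402) in the zoom. All are clear. I'll press the small one first.

>>> send_rows:
  moves: [-0.005, -0.04, 0, 0, 0, 0, -0.01, -0.08, 0, 0, 0, 0, -0.015, -0.12, 0, 0, 0, 0, -0.02, -0.16, 0, 0, 0, 0, -0.025, -0.205, 0, 0, 0, 0]
  claw: 1
  grip_force: 30

```text
clock: 45.68
tool_pos: [0.486, 0.0794, 0.1856]
eef_rot: [-0.022, 1.0, -0.0, -0.001]
contact_force: [1.0, 0.2, -0.6]
opening: 0.373
```

>>> send_rows:
  moves: [-0.005, -0.04, 0, 0, 0, 0, -0.01, -0.08, 0, 0, 0, 0, -0.015, -0.12, 0, 0, 0, 0, -0.02, -0.16, 0, 0, 0, 0, -0.025, -0.205, 0, 0, 0, 0]

```text
clock: 46.1
tool_pos: [0.5185, -0.1224, 0.184]
eef_rot: [-0.023, 1.0, 0.0, -0.003]
contact_force: [0.3, 0.6, 0.4]
opening: 0.006
```

```bash
python3 - <<'E'
from h import *
st()
rel([0.613,-0.373,0.15],92)
p=imaging.snapshot("top"); w=cloud(p)
for s in imaging.silhouettes("case",p)[:2]:
        m=s["pixels"]; v,u=np.nonzero(m); z,rc,k=topface(w,m)
        print("%.2f"%s["score"],"px",u.mean().round(),v.mean().round(),m.sum(),"z%.3f"%z,np.round(rc[0]),np.round(rc[1]),round(rc[2],1),k)
cv2.imwrite("pics/t19.png",p["image"][160:320,100:500,::-1].repeat(2,0).repeat(2,1))
E
```

```text
t46.10 pos [ 0.5185 -0.1224  0.184 ] yaw_y 92.6 z [-0.006  0.    -1.   ] F [0.3 0.6 0.4] op 0.006 q [ 0.52  0.75 -0.63  1.9   0.67  0.71  1.11]
shift mm [ -83.2 -254.7   33.4] turn [ 0.  -0.3  0.6]
0.86 px 203.0 259.0 1241 z0.043 [455. 284.] [146.  48.] 1.1 922
0.67 px 463.0 201.0 57 z0.044 [ 612. -372.] [19. 18.] 87.4 46
```

View pics/t19.png

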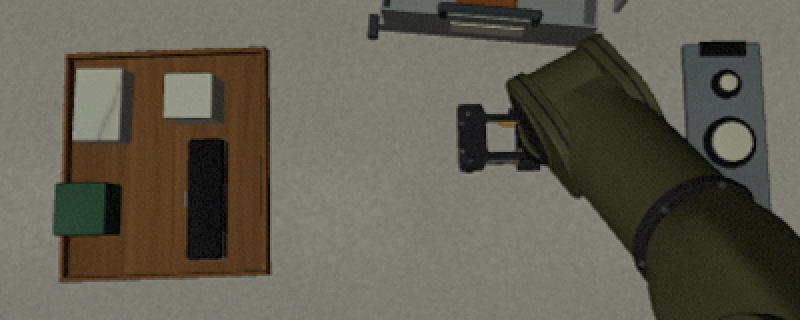

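The case is in the tray at (207,198). The green cube looks shifted to the left wall at (87,208), so I'll measure it.

```bash
python3 - <<'E'
from h import *
p=imaging.snapshot("top"); w=cloud(p)
z=w[...,2]
m=(z>.062)&(z<.085)&(w[...,1]>.3)&(w[...,0]<.53)
Q=w[m]; rc=cv2.minAreaRect((Q[:,:2]*1000).astype(np.float32)); print("cube",m.sum(),rc,np.median(Q[:,2]), cv2.boxPoints(rc).round())
# plane fit
c=Q.mean(0); print(np.linalg.svd(Q-c)[2][2])
m=(z>.016)&(z<.034)&(w[...,1]>.18)&(w[...,1]<.5)&(w[...,0]>.33)&(w[...,0]<.67)
Q=w[m]; rc=cv2.minAreaRect((Q[:,:2]*1000).astype(np.float32)); print("tray",rc,cv2.boxPoints(rc).round())
q=imaging.snapshot("scene"); cv2.imwrite("pics/s19.png",q["image"][100:240,280:430,::-1].repeat(4,0).repeat(4,1))
E
```

```text
cube 705 ((467.8182373046875, 427.7008056640625), (119.88905334472656, 64.63713836669922), 1.4236996173858643) 0.06925467054955459 [[407. 459.]
 [409. 394.]
 [529. 397.]
 [527. 461.]]
[ 0.00212258 -0.01361159  0.99990511]
tray ((500.68072509765625, 339.8904724121094), (291.0201110839844, 262.9151611328125), 2.75573992729187) [[349. 464.]
 [362. 202.]
 [652. 216.]
 [640. 478.]]
```

View pics/s19.png

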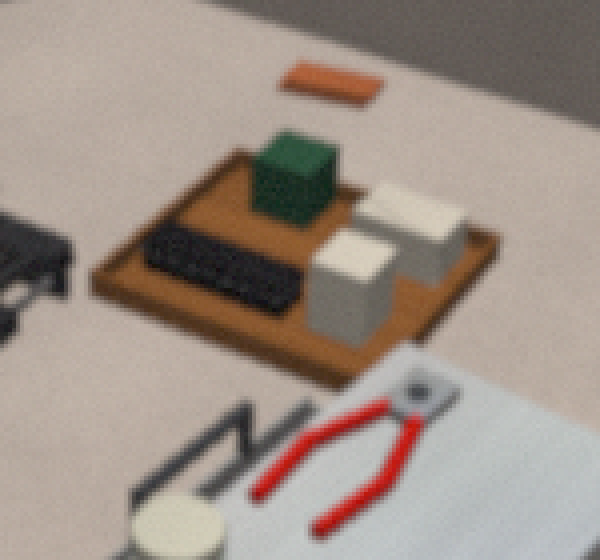

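The cube was nudged (y 0.393→0.427, the announced knock). It still sits flat inside the tray: level top at 0.069 m, and its edge at 0.460 is inside the inner wall. Now the keys.

>>> send_rows:
  moves: [-0.013, -0.04, 0.005, 0, 0, 0, -0.026, -0.08, 0.01, 0, 0, 0, -0.039, -0.12, 0.015, 0, 0, 0, -0.052, -0.16, 0.02, 0, 0, 0, -0.064, -0.195, 0.025, 0, 0, 0]

```text
clock: 46.72
tool_pos: [0.591, -0.3132, 0.1576]
eef_rot: [-0.023, 1.0, 0.001, -0.003]
contact_force: [0.3, 0.2, -0.1]
opening: 0.003
```

>>> send_rows:
  moves: [-0.01, -0.03, 0.003, 0, 0, 0, -0.018, -0.05, 0.006, 0, 0, 0, -0.019, -0.058, 0.008, 0, 0, 0, -0.019, -0.058, 0.008, 0, 0, 0, -0.019, -0.058, 0.008, 0, 0, 0]

```text
clock: 47.13
tool_pos: [0.6127, -0.367, 0.1486]
eef_rot: [-0.024, 1.0, 0.002, -0.004]
contact_force: [1.0, 0.1, 0.8]
opening: 0.001
```

```bash
python3 - <<'E'
from h import *
st()
rel([0.613,-0.373,0.09],92)
E
```

```text
t47.13 pos [ 0.6127 -0.367   0.1486] yaw_y 92.8 z [-0.008  0.004 -1.   ] F [1.  0.1 0.8] op 0.001 q [ 0.77  1.01 -0.66  1.33  0.65  1.03  1.62]
shift mm [-0.5 -6.3 58.6] turn [ 0.3 -0.5  0.8]
```

>>> send_rows:
  moves: [0, -0.003, 0.015, 0, 0, 0, 0, -0.006, 0.035, 0, 0, 0, 0, -0.006, 0.055, 0, 0, 0, 0, -0.006, 0.063, 0, 0, 0, 0, -0.006, 0.063, 0, 0, 0]

```text
clock: 47.55
tool_pos: [0.6108, -0.3702, 0.0828]
eef_rot: [-0.026, 1.0, 0.004, -0.006]
contact_force: [-0.5, 0.1, -0.6]
opening: 0.003
```

```bash
python3 - <<'E'
from h import *
st()
rel([0.613,-0.373,0.058],92)
E
```

```text
t47.55 pos [ 0.6108 -0.3702  0.0828] yaw_y 93.0 z [-0.013  0.007 -1.   ] F [-0.5  0.1 -0.6] op 0.003 q [ 0.76  1.1  -0.63  1.35  0.7   0.94  1.6 ]
shift mm [-2.4 -3.1 24.7] turn [ 0.4 -0.7  1. ]
```

>>> send_rows:
  moves: [-0.002, -0.003, 0.006, 0, 0, 0, -0.002, -0.003, 0.012, 0, 0, 0, -0.002, -0.003, 0.018, 0, 0, 0, -0.002, -0.003, 0.023, 0, 0, 0, -0.002, -0.003, 0.027, 0, 0, 0]

```text
clock: 47.97
tool_pos: [0.6138, -0.3728, 0.0608]
eef_rot: [-0.025, 1.0, 0.003, -0.006]
contact_force: [-15.3, 6.0, 48.7]
opening: 0.0
```

>>> send_rows:
  moves: [0, 0, 0.001, 0, 0, 0, 0, 0, 0.002, 0, 0, 0, 0, 0, 0.003, 0, 0, 0, 0, 0, 0.003, 0, 0, 0, 0, 0, 0.003, 0, 0, 0]

```text
clock: 48.38
tool_pos: [0.6147, -0.373, 0.0613]
eef_rot: [-0.025, 1.0, 0.003, -0.005]
contact_force: [-4.8, 3.0, 17.6]
opening: 0.003
```

```bash
python3 - <<'E'
from h import *
st()
E
```

```text
t48.38 pos [ 0.6147 -0.373   0.0613] yaw_y 92.9 z [-0.01   0.005 -1.   ] F [-4.8  3.  17.6] op 0.003 q [ 0.76  1.13 -0.62  1.34  0.72  0.92  1.59]
```

Small key is fully down: tips at 0.036 m and well over 5 N. On to the middle-sized one.

>>> send_rows:
  moves: [0, 0, -0.01, 0, 0, 0, 0, 0, -0.025, 0, 0, 0, 0, 0, -0.045, 0, 0, 0, 0.02, 0, -0.055, 0, 0, 0, 0.05, 0, -0.055, 0, 0, 0]

```text
clock: 48.8
tool_pos: [0.5697, -0.3745, 0.1207]
eef_rot: [-0.026, 1.0, 0.002, -0.0]
contact_force: [-0.2, -0.5, -0.6]
opening: 0.005
```

```bash
python3 - <<'E'
from h import *
st()
rel([0.463,-0.3776,0.11],92)
E
```

```text
t48.80 pos [ 0.5697 -0.3745  0.1207] yaw_y 93.0 z [-0.     0.004 -1.   ] F [-0.2 -0.5 -0.6] op 0.005 q [ 0.83  1.01 -0.64  1.47  0.7   0.91  1.59]
shift mm [106.8   2.4  10.7] turn [0.2 0.  1. ]
```

>>> send_rows:
  moves: [0.025, 0, 0.002, 0, 0, 0, 0.05, 0.001, 0.004, 0, 0, 0, 0.08, 0.002, 0.006, 0, 0, 0, 0.104, 0.002, 0.01, 0, 0, 0.5, 0.107, 0.0025, 0.011, 0, 0, 1]

```text
clock: 49.22
tool_pos: [0.4566, -0.3793, 0.1094]
eef_rot: [-0.015, 1.0, 0.001, -0.004]
contact_force: [-1.4, -0.7, 0.3]
opening: 0.003
```

>>> send_rows:
  moves: [0, 0, 0.005, 0, 0, 0, 0, 0, 0.015, 0, 0, 0, 0, 0, 0.025, 0, 0, 0, 0, 0, 0.03, 0, 0, 0, 0, 0, 0.03, 0, 0, 0]

```text
clock: 49.63
tool_pos: [0.4568, -0.3782, 0.0776]
eef_rot: [-0.016, 1.0, 0.002, -0.004]
contact_force: [-0.0, 0.2, 0.1]
opening: 0.006
```

```bash
python3 - <<'E'
from h import *
st()
rel([0.463,-0.3776,0.060],92)
E
```

```text
t49.63 pos [ 0.4568 -0.3782  0.0776] yaw_y 91.8 z [-0.009  0.004 -1.   ] F [-0.   0.2  0.1] op 0.006 q [ 0.93  0.97 -0.57  1.77  0.81  0.66  1.49]
shift mm [-6.4  0.3 17.5] turn [ 0.3 -0.5 -0.2]
```

>>> send_rows:
  moves: [-0.003, 0, 0, 0, 0, 0, -0.006, 0, 0.004, 0, 0, 0, -0.006, 0, 0.009, 0, 0, 0, -0.006, 0, 0.014, 0, 0, 0, -0.006, 0, 0.017, 0, 0, 0]

```text
clock: 50.05
tool_pos: [0.4642, -0.3778, 0.061]
eef_rot: [-0.016, 1.0, 0.002, -0.003]
contact_force: [-3.9, 2.6, 32.4]
opening: 0.006
```

>>> send_rows:
  moves: [0, 0, 0.001, 0, 0, 0, 0, 0, 0.002, 0, 0, 0, 0, 0, 0.003, 0, 0, 0, 0, 0, 0.003, 0, 0, 0, 0, 0, 0.003, 0, 0, 0]

```text
clock: 50.47
tool_pos: [0.4642, -0.3777, 0.0611]
eef_rot: [-0.016, 1.0, 0.001, -0.003]
contact_force: [-6.6, 2.7, 26.6]
opening: 0.008
```

```bash
python3 - <<'E'
from h import *
st()
E
```

```text
t50.47 pos [ 0.4642 -0.3777  0.0611] yaw_y 91.9 z [-0.006  0.002 -1.   ] F [-6.6  2.7 26.6] op 0.008 q [ 0.91  1.   -0.55  1.76  0.83  0.64  1.47]
```

Middle key bottomed. Now the largest at (0.5378, −0.3758).

>>> send_rows:
  moves: [0, 0, -0.01, 0, 0, 0, 0, 0, -0.025, 0, 0, 0, 0, 0, -0.045, 0, 0, 0, -0.02, 0, -0.05, 0, 0, 0, -0.05, 0, -0.05, 0, 0, 0]

```text
clock: 50.88
tool_pos: [0.512, -0.3784, 0.1122]
eef_rot: [-0.015, 1.0, -0.0, -0.004]
contact_force: [0.8, -0.3, 0.1]
opening: 0.001
```

>>> send_rows:
  moves: [-0.01, 0, 0, 0, 0, 0, -0.02, 0, 0.01, 0, 0, 0, -0.024, 0, 0.02, 0, 0, 0, -0.024, 0, 0.03, 0, 0, 0, -0.024, 0, 0.03, 0, 0, 0]

```text
clock: 51.3
tool_pos: [0.5328, -0.3772, 0.0783]
eef_rot: [-0.015, 1.0, 0.001, -0.008]
contact_force: [-0.2, -0.2, -0.5]
opening: 0.008
```

```bash
python3 - <<'E'
from h import *
st()
rel([0.5378,-0.3758,0.060],92)
E
```

```text
t51.30 pos [ 0.5328 -0.3772  0.0783] yaw_y 91.7 z [-0.015  0.002 -1.   ] F [-0.2 -0.2 -0.5] op 0.008 q [ 0.85  1.03 -0.6   1.57  0.75  0.8   1.53]
shift mm [-5.3  1.2 18.2] turn [ 0.1 -0.9 -0.3]
```

>>> send_rows:
  moves: [-0.003, 0.001, 0, 0, 0, 0, -0.005, 0.001, 0.004, 0, 0, 0, -0.005, 0.001, 0.009, 0, 0, 0, -0.005, 0.001, 0.014, 0, 0, 0, -0.005, 0.001, 0.018, 0, 0, 0]

```text
clock: 51.72
tool_pos: [0.538, -0.3761, 0.0609]
eef_rot: [-0.015, 1.0, 0.001, -0.007]
contact_force: [-8.2, 2.4, 38.9]
opening: 0.007
```

>>> send_rows:
  moves: [0, 0, 0.001, 0, 0, 0, 0, 0, 0.002, 0, 0, 0, 0, 0, 0.003, 0, 0, 0, 0, 0, 0.003, 0, 0, 0, 0, 0, 0.003, 0, 0, 0]

```text
clock: 52.13
tool_pos: [0.538, -0.3761, 0.0613]
eef_rot: [-0.014, 1.0, -0.0, -0.007]
contact_force: [-6.1, 2.6, 22.4]
opening: 0.008
```

>>> send_rows:
  moves: [0, 0, -0.01, 0, 0, 0, 0, 0, -0.03, 0, 0, 0, 0, 0, -0.06, 0, 0, 0, 0, 0, -0.09, 0, 0, 0, 0, 0, -0.12, 0, 0, 0]

```text
clock: 52.55
tool_pos: [0.5392, -0.376, 0.1822]
eef_rot: [-0.014, 1.0, 0.0, -0.007]
contact_force: [0.1, -0.6, -0.2]
opening: 0.004
```

```bash
python3 - <<'E'
from h import *
st()
p=imaging.snapshot("top"); w=cloud(p); cv2.imwrite("pics/t20.png",p["image"][40:320,100:500,::-1].repeat(2,0).repeat(2,1))
d=w-np.array([H[0],H[1],0]); bx=d@ex; by=d@ey; z=w[...,2]
m=(z>.155)&(z<.19)&(bx<.03)&(bx>-.06)&(abs(by)<.06); print("bar",m.sum(),np.median(bx[m]),np.percentile(bx[m],[5,95]))
for q in ("block_a","case","smalti_a","nipper","jar"):
  for s in imaging.silhouettes(q,p)[:4]:
        m=s["pixels"]; v,u=np.nonzero(m); zz,rc,k=topface(w,m)
        print(q,"%.2f"%s["score"],"px",u.mean().round(),v.mean().round(),"z%.3f"%zz,np.round(rc[0]),np.round(rc[1]),round(rc[2],1))
E
```

```text
t52.55 pos [ 0.5392 -0.376   0.1822] yaw_y 91.7 z [-0.015 -0.    -1.   ] F [ 0.1 -0.6 -0.2] op 0.004 q [ 0.87  0.91 -0.67  1.51  0.64  0.97  1.61]
bar 275 -0.0017825819535382517 [-0.00615167  0.00437054]
block_a 0.79 px 196.0 209.0 z0.082 [579. 300.] [54. 59.] 3.5
block_a 0.77 px 143.0 264.0 z0.072 [439. 426.] [63. 65.] 1.5
block_a 0.75 px 151.0 213.0 z0.060 [569. 418.] [92. 61.] 1.5
case 0.63 px 403.0 127.0 z0.248 [ 751. -193.] [51. 51.] 46.3
case 0.57 px 203.0 259.0 z0.043 [456. 283.] [149.  48.] 1.5
smalti_a 0.61 px 343.0 155.0 z0.061 [723. -66.] [78. 38.] 85.5
nipper 0.85 px 319.0 122.0 z0.192 [768. -10.] [169.  72.] 84.9
jar 0.60 px 403.0 127.0 z0.248 [ 750. -193.] [51. 50.] 74.4
```

View pics/t20.png

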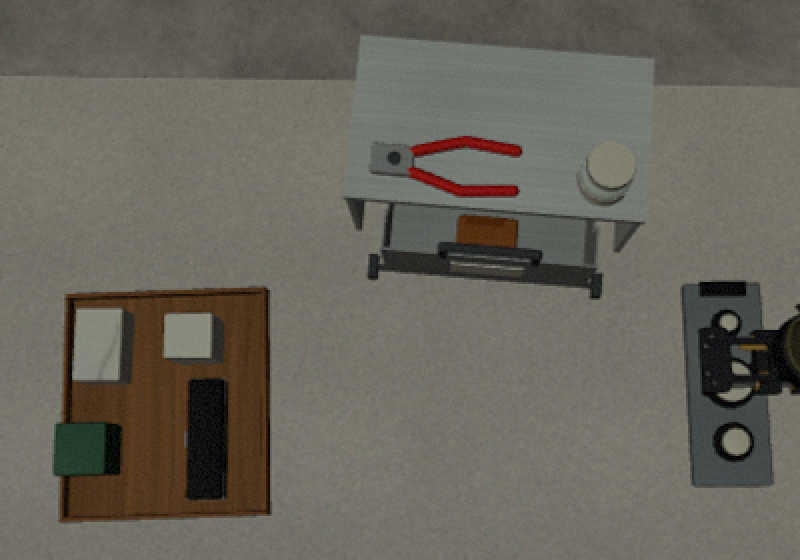

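Everything looks in place. One more check that the bin is really at 0: fitting its floor plane.

```bash
python3 - <<'E'
from h import *
A=[]
for k in range(4):
    p=imaging.snapshot("top"); w=cloud(p); d=w-np.array([H[0],H[1],0]); A.append(np.stack([d@ex,d@ey,w[...,2]],-1))
a=np.median(A,0); bx,by,z=a[...,0],a[...,1],a[...,2]
for lab,m in (("floor",(abs(by)>.055)&(abs(by)<.115)&(bx>.015)&(bx<.11)&(z<.035)&(z>0)),("brick",(abs(by)<.03)&(bx>.02)&(bx<.08)&(z>.045)&(z<.07))):
    print(lab,m.sum(), "bx",np.nanpercentile(bx[m],[2,98]).round(3),"slope dz/dbx",np.polyfit(bx[m],z[m],1).round(4))
print("start?")
w=np.load("top0.npy"); d=w-np.array([H[0],H[1],0]); bx,by,z=d@ex,d@ey,w[...,2]
m=(abs(by)<.115)&(bx>.015)&(bx<.11)&(z<.04)&(z>0); print(m.sum(),np.polyfit(bx[m],z[m],1).round(4))
m=(z>.155)&(z<.19)&(bx<.03)&(bx>-.06)&(abs(by)<.06); print("bar",np.median(bx[m]))
E
```

```text
floor 940 bx [0.03  0.087] slope dz/dbx [0.     0.0143]
brick 328 bx [0.033 0.069] slope dz/dbx [-0.0286  0.0596]
start?
1892 [0.0358 0.0149]
bar -0.008717993579289325
```

```bash
python3 - <<'E'
from h import *
st(); print(r.finish_job())
E
```

```text
t53.05 pos [ 0.539  -0.3758  0.1799] yaw_y 91.7 z [-0.016  0.001 -1.   ] F [-0.3  0.3  0.7] op 0.013 q [ 0.87  0.91 -0.67  1.51  0.64  0.97  1.61]
the job is handed in; nothing more can be done
None
```

I carried out the whole job in the order asked and handed it in at about 53 s; no verdict was reported.

**What I did:**
- I put all three marble pieces in the tray and pulled the bin out to its stop.
- I placed the amber brick in it and pushed it home. Only one brick was there.
- I moved the tweezer case into the tray, then pressed the small, middle and large keys one at a time.

**Last checks:**
- **Bin:** it is home. The slope of its floor measures 0.000 rad, against 0.036 rad at the start, so it stood slightly ajar then. The brick lies flat inside.
- **Keys:** each was pressed until the fingertips were at 0.036 m with 17 to 27 N, so fully down.
- **Tray:** the marble and the case rest inside it.
- **Bystanders:** the nipper reads where it was at the start, to within about 3 mm. The jar shows no move in the pictures, but I took no start measurement of it.

**What went wrong or disagreed:**
- The grip slackened once and dropped the tall pale piece onto the tray wall. I picked it up again and laid it flat inside.
- The green cube was later found about 34 mm from where I had placed it, probably the announced knock. It is still flat inside, about 2 mm from the wall.
- A finger pressed the tray wall with about 20 N while opening.
- The first key press peaked at about 50 N at the wrist.
- The scene camera read about 5 mm off on known blocks, so I used the top camera for all positions.

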